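# Fetch the spice jar from behind the tall condiments and weigh it

## Robot

A 7-joint arm with a two-finger parallel gripper is mounted at the origin on a cart in front of the work surface, level with it; the furniture and walls round the work are solid. World frame = base frame: x ahead of the robot, y to its left, z up, the work surface at z = 0. Lengths are in m, angles in rad, forces in N, time in s.
With the tool pointing down it reaches from about 0.4 to 0.85 m from the base axis. Payload 10.4 kg.
Tool frame: the origin (TCP) lies between the finger pads; the fingertips stand 19 mm ahead of it and the grasp point (between the pads) is the TCP (manip.tip_reach is the z of the fingertips in the tool frame, in m); z points along the fingers, y is the direction in which the jaws open and shut (so a half turn about z gives the same grasp; the last joint's range is limited). The gripper opens to 85 mm and grips with 20 to 120 N. Pads are 22 mm wide; open, the fingers measure 114 mm over their backs; the gripper's body (76 mm by 85 mm) begins 54 mm behind the grasp point. The pads swing forward as they close: fully open they stand 13 mm farther back than shut.
Start: joints at [1.243, 0.332, -0.065, 1.46, 0.022, 1.35, -0.088], TCP at [0.188, -0.596, 0.25] pointing down, gripper open.
Joint ranges: [-2.6, 2.6], [-0.5, 2.12], [-1.47, 1.34], [0.16, 2.42], [-1.27, 4.41], [0.06, 2.06], [-2.6, 2.6]. Speed limits (rad/s): [2.22, 2.22, 2.79, 2.79, 3.14, 3.14, 3.14].

## Interface

Orientations are given as a unit quaternion [x, y, z, w].
In Python, from workcell import sensors, cams, manip gives the robot as it stands.
- The arm moves only by the shell command python3 -m jog 'ROWS' [FORCE]. ROWS is JSON, a list of rows, each a list of 3 entries, a list of its own where there are three numbers: the shift along the world's x, y, z in m, then the turn, a rotation vector about the world's x, y, z in rad, then the opening in per cent of the stroke, from 0 (shut) to 100 (fully open). In form: [[[dx, dy, dz], [wx, wy, wz], grip], ...]. A call has 1 to 5 rows; each row shifts and turns the pose as measured when the row begins; what a row does not reach is not made up. A row lasts 1/8 s, in which the tool goes at most 62.5 mm and 10.7 degrees, less where a joint would pass 70% of its speed; a pose out of reach is approached as far as the arm can. A call with a gripper value outside its range is refused whole. The fingers move at their own pace and stop on an object; FORCE is the grip in N (left out, the last holds). Time passes only in rows, so rows that do not move let the fingers close. It gives the time, the measured TCP pose, the force and the opening at its end, in the units of the state.
- sensors.get_obs(): the state, without advancing time (a new reading comes with each control period).
- cams.camera(name): name is "scene" or "top" or "wrist"; returns (picture, depth): 420x560x3 uint8, red, green, blue; 420x560 float32, m along the optical axis (not along the pixel's ray), 0 where there is no reading.
- cams.camera_model(name): a dict with "intrinsics" (3x3 intrinsics, pixels), "k1" (the pictures are not rectified: a ray, as slopes to the right and down, at radius r is drawn at 1 + k1 r^2 times it, then the intrinsics apply), "view" (4x4, takes a point from world to camera coordinates). Camera axes: x right, y down, z forward; pixel columns grow to the right and rows downward; lengths in m; the calibration is good to about 2 mm. A picture is of the moment at which its call begins: read the wrist's pose just before it. camera_model takes no time and is no camera call; for the wrist camera it gives the pose at the moment of the call.
- manip.hand_in(): hands the job in, once; it reports no verdict.
The state is a dict: "clock": time; "joint_pos": joint angles; "joint_velocities": joint speeds; "tau": joint torques, N m; "position": TCP position; "ee_rot": TCP orientation; "ft_force": force on the tool from outside, world axes, zero at the start; "torque": the same for the moment, N m; "grip_width": opening from 0.0 (shut) to 1.0 (fully open).
Only numpy, scipy, OpenCV 4.12 (cv2) and the standard library are available. Lean on these libraries where they do the work, as an engineer would, in place of code of your own. Each camera call takes 0.05 s, during which the arm holds its last target.

## Task

The little spice jar stands at the back of the wooden condiment tray, hemmed in by the pepper mill and the sauce bottle: first stand those two upright on the wooden serving board without shifting the jar, then take the jar out and stand it in the middle of the round weighing plate of the kitchen scales. With the jar on the scales, put the pepper mill and the sauce bottle back in the tray, each upright on the very spot where it stood at the start, and leave the jar on the scales and the salt shaker, cup, mug and teaspoon where they are.

Things in the scene. Friction and masses are not known exactly. Their poses are not given: they have to be found in the camera images.
- condiment_tray: Low open tray of light wood, fixed, 150 mm (own x) by 180 mm (own y), floor 8 mm thick, rim 20 mm high over the worktop and 8 mm thick. Origin at the centre of its underside, z up. Pepper mill and sauce bottle stand side by side in its front half (own x about -17 mm, own y about +40 and -40 mm, either way round), the spice jar behind and between them (own x about +31 mm, own y about 0).
- pepper_mill: Brown turned-wood pepper mill, upright and round, 58 mm across at the foot, 170 mm high; its rounded head, 49 mm across, reaches from 123 to 159 mm above the foot and is widest at about 140 mm, with a small knob on top; it may lean by a degree or two as it stands. Origin at the centre of its underside, z up. Loose, about 0.18 kg.
- sauce_bottle: Sauce bottle of oval section, 46 mm (own x) by 62 mm (own y), 169 mm high; round screw cap 48 mm across from 140 to 169 mm above its foot. Its long side runs along the tray's y within 0.1 rad at the start. Origin at the centre of its underside, on the cap's axis, z up. Loose, about 0.23 kg.
- spice_jar: Small round spice jar, 47 mm across, 97 mm high; round cap 45 mm across from 76 to 97 mm above its foot. Origin at the centre of its underside, z up. Loose, about 0.11 kg.
- serving_board: Small serving board of darker wood, fixed, 140 mm (own x) by 200 mm (own y), 12 mm thick, with an 18 mm hanging hole in one corner (own x +52, y +82 mm). Origin at the centre of its underside, z up. There is room for mill and bottle side by side along its long (own y) side.
- pan (a point): Centre of the round weighing plate marked on the top of the flat black kitchen scales (fixed, 215 x 165 mm), on the top face, 21 mm above the worktop; z up.
- salt_shaker: Salt shaker, 44 mm across, 90 mm high; a bystander at the back. Origin at the centre of its underside. Leave it alone.
- cup: Wide low cup with a handle, 90 x 114 x 60 mm; a bystander at the back. Origin under its middle. Leave it alone.
- mug: Tall plain mug with a handle, 78 x 116 x 101 mm; a bystander at the back. Origin under its middle. Leave it alone.
- teaspoon: Teaspoon lying on the worktop, 139 x 30 x 10 mm, long along its own x; a bystander. Origin under its middle. Leave it alone.
Not all that is in view belongs to the job. What is shaped like the spice_jar but green is not meant.

How it is judged:
On the way, in this order (a step that is already met when the one before it is completed fails the run):
1. pepper mill and sauce bottle both stand released and upright on the serving board, the spice jar still in its place (within 15 mm) (angle between each of pepper_mill, sauce_bottle's own z axis and vertical below 0.15 rad and linear speed of each of pepper_mill, sauce_bottle below 0.03 m/s and contact force between the fingers and pepper_mill below 0.3 N and x of pepper_mill in the frame of serving_board between -0.07 and 0.07 m and y of pepper_mill in the frame of serving_board between -0.1 and 0.1 m and z of pepper_mill in the frame of serving_board between 0.005 and 0.02 m and contact force between the fingers and sauce_bottle below 0.3 N and x of sauce_bottle in the frame of serving_board between -0.07 and 0.07 m and y of sauce_bottle in the frame of serving_board between -0.1 and 0.1 m and z of sauce_bottle in the frame of serving_board between 0.005 and 0.02 m and distance of spice_jar from where it was at the start of the episode below 0.015 m), for 0.2 s.
2. the spice jar stands released and upright on the middle of the scales' round plate, mill and bottle still on the board (angle between each of spice_jar, pepper_mill, sauce_bottle's own z axis and vertical below 0.15 rad and linear speed of each of spice_jar, pepper_mill, sauce_bottle below 0.03 m/s and contact force between the fingers and spice_jar below 0.3 N and horizontal distance between spice_jar and pan below 0.012 m and height (world z) of spice_jar between 0.015 and 0.03 m and contact force between the fingers and pepper_mill below 0.3 N and x of pepper_mill in the frame of serving_board between -0.07 and 0.07 m and y of pepper_mill in the frame of serving_board between -0.1 and 0.1 m and z of pepper_mill in the frame of serving_board between 0.005 and 0.02 m and contact force between the fingers and sauce_bottle below 0.3 N and x of sauce_bottle in the frame of serving_board between -0.07 and 0.07 m and y of sauce_bottle in the frame of serving_board between -0.1 and 0.1 m and z of sauce_bottle in the frame of serving_board between 0.005 and 0.02 m), for 0.2 s.
At the end, for the whole second after the job is handed in: The spice jar stands upright, released and at rest on the scales within 12 mm of the round plate's centre, and the pepper mill and the sauce bottle stand upright, released and at rest in the tray, each within 15 mm of where it stood at the start (angle between each of spice_jar, pepper_mill, sauce_bottle's own z axis and vertical below 0.15 rad and linear speed of each of spice_jar, pepper_mill, sauce_bottle below 0.03 m/s and contact force between the fingers and spice_jar below 0.3 N and horizontal distance between spice_jar and pan below 0.012 m and height (world z) of spice_jar between 0.015 and 0.03 m and contact force between the fingers and pepper_mill below 0.3 N and distance of each of pepper_mill, sauce_bottle from where it was at the start of the episode below 0.015 m and contact force between the fingers and sauce_bottle below 0.3 N); the robot touches nothing.
It fails at once if the salt shaker, cup, mug or teaspoon is shifted by more than 20 mm (distance of any of salt_shaker, cup, mug, teaspoon from where it was at the start of the episode above 0.02 m).
It fails at once if the pepper mill, sauce bottle or spice jar is tipped over (angle between any of pepper_mill, sauce_bottle, spice_jar's own z axis and vertical above 0.6 rad).
It also fails if it takes over 128 s, if anything falls off the work surface, if the arm or the gripper's body presses on something with over 40 N, if the wrist force passes 120 N, or if a joint passes its speed limit or range.

## Working session

There is one attempt and no reset: what is moved stays moved. The work goes in short steps, Python scripts to look and compute and a shell command to move; the robot and the scene stay as the last step left them, time stands still between calls to the robot, and variables do not carry over. Pictures are saved under pics/ and viewed, and the job is handed in when it is done.

```bash
ls; mkdir -p pics
cat > h.py <<'E'
import numpy as np, cv2
from workcell import sensors, cams, manip
def grab(name,fn=None):
    m=cams.camera_model(name); p,d=cams.camera(name)
    if fn: cv2.imwrite('pics/'+fn,cv2.cvtColor(p,cv2.COLOR_RGB2BGR))
    return p,d,m
def rays(m,uv):
    K=np.array(m['intrinsics'],float);k1=m['k1']
    uv=np.atleast_2d(np.array(uv,float))
    q=np.c_[(uv[:,0]-K[0,2])/K[0,0],(uv[:,1]-K[1,2])/K[1,1]]
    s=q.copy()
    for _ in range(20): s=q/(1+k1*(s**2).sum(1,keepdims=True))
    return np.c_[s,np.ones(len(s))]
def plane(m,uv,z):
    V=np.array(m['view'],float);R=V[:3,:3];t=V[:3,3]
    c=-R.T@t; d=rays(m,uv)@R
    return c+d*((z-c[2])/d[:,2])[:,None]
def cloud(m,d):
    V=np.array(m['view'],float);R=V[:3,:3];t=V[:3,3]
    h,w=d.shape; u,v=np.meshgrid(np.arange(w),np.arange(h))
    r=rays(m,np.c_[u.ravel(),v.ravel()])
    P=(r*d.reshape(-1,1)-t)@R
    P[d.ravel()<=0]=np.nan
    return P.reshape(h,w,3)
E
python3 - <<'E'
from h import *
for n in ['scene','top','wrist']:
    p,d,m=grab(n,n+'0.png'); V=np.array(m['view']); print(n,-V[:3,:3].T@V[:3,3],V[2,:3],m['k1'],(d>0).mean())
o=sensors.get_obs(); print(o, manip.tip_reach)
E
```

```text
pics
scene [-0.15779965  0.53997983  0.91076369] [ 0.54511451 -0.50893924 -0.66620644] -0.17923899497252266 0.9959863945578231
top [ 0.24147927 -0.11696723  1.4885346 ] [ 0.19332831 -0.00590705 -0.98111634] -0.04187735250851563 0.9961692176870748
wrist [ 0.25831218 -0.57448946  0.37424438] [-0.27647422 -0.08539358 -0.9572199 ] -0.08970703195518717 0.9959991496598639
{'clock': 0.15, 'joint_pos': array([ 1.24339427,  0.33271591, -0.06472275,  1.46076777,  0.02160096,
        1.34988874, -0.0885397 ]), 'joint_velocities': array([-0.0005528 , -0.00125315, -0.00022484, -0.00348386,  0.00251225,
        0.00030771, -0.00022646]), 'tau': array([ 9.28078916e-04, -6.25826955e+01,  4.92914615e-02, -3.91847026e+01,
        1.63112045e-02,  7.52670370e-03,  2.45289834e-05]), 'position': array([ 0.18749753, -0.59593021,  0.24969623]), 'ee_rot': array([ 9.88409328e-01,  1.51811419e-01, -1.02409651e-04, -5.32388343e-04]), 'ft_force': array([-0.68962298, -0.04254012, -0.12267458]), 'torque': array([ 0.00229095, -0.03597676, -0.0065763 ]), 'grip_width': 0.9996818840207818} 0.019
```

View pics/scene0.png

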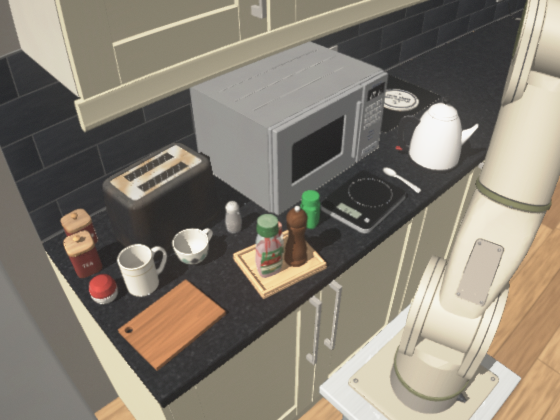

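View pics/top0.png

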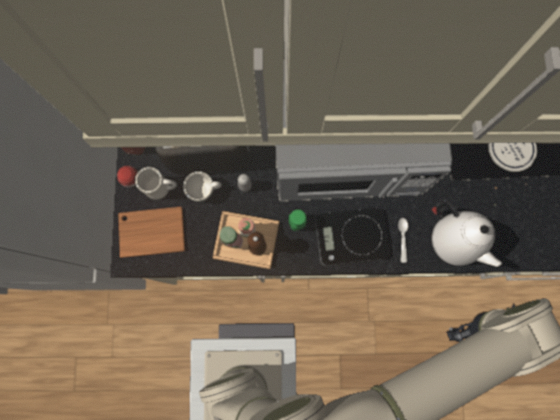

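The scene view shows the tray at about (280,260) holding the bottle at (268,245) and the mill at (297,238). The board is at (172,322), the scales at (365,200) and the green decoy at (310,208). Next I measure.

Run:
```python
from h import *
for n in ['top','scene']:
    p,d,m=grab(n); np.savez(n+'0.npz',p=p,d=d,view=m['view'],K=m['intrinsics'],k1=m['k1'])
    if n=='top': c=p[170:290,100:420]; 
    else: c=p[180:380,100:420]
    cv2.imwrite(f'pics/{n}crop.png',cv2.cvtColor(cv2.resize(c,None,fx=2.5,fy=2.5,interpolation=cv2.INTER_CUBIC),cv2.COLOR_RGB2BGR))
    P=cloud(m,d); print(m['intrinsics'])
    Z=P[...,2]
    if n=='top':
        for q in [(228,235),(257,240),(246,227),(150,230),(363,237),(330,245),(298,218),(244,183),(403,240),(200,187),(150,180),(310,170),(310,200),(200,150),(150,160),(300,240),(260,60),(300,110)]:
            print(q,P[q[1],q[0]].round(3))
```

```text
[[474.67384754   0.         281.79547674]
 [  0.         474.67384754 213.75907591]
 [  0.           0.           1.        ]]
(228, 235) [0.441 0.026 0.177]
(257, 240) [ 0.428 -0.054  0.168]
(246, 227) [ 0.477 -0.019  0.098]
(150, 230) [0.486 0.291 0.011]
(363, 237) [ 0.453 -0.378  0.024]
(330, 245) [ 0.43  -0.275  0.021]
(298, 218) [ 0.502 -0.174  0.096]
(244, 183) [ 0.615 -0.011  0.086]
(403, 240) [ 0.444 -0.507  0.007]
(200, 187) [0.624 0.136 0.011]
(150, 180) [0.65  0.299 0.008]
(310, 170) [ 0.595 -0.2    0.287]
(310, 200) [ 0.578 -0.217  0.005]
(200, 150) [0.688 0.108 0.187]
(150, 160) [0.719 0.303 0.003]
(300, 240) [ 0.45  -0.182 -0.003]
(260, 60) [ 0.588 -0.093  0.868]
(300, 110) [ 0.609 -0.159  0.642]
[[489.118587     0.         285.09298947]
 [  0.         489.118587   210.80112866]
 [  0.           0.           1.        ]]
```

View pics/topcrop.png

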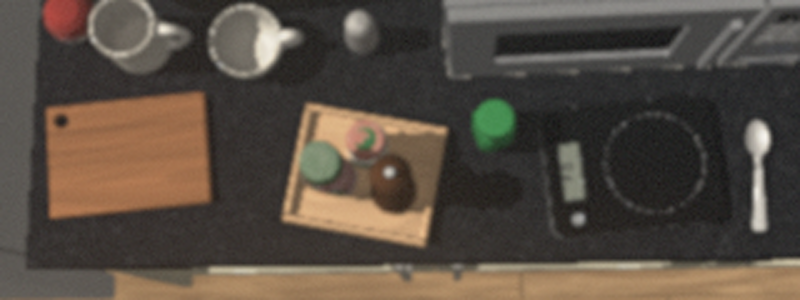

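View pics/scenecrop.png

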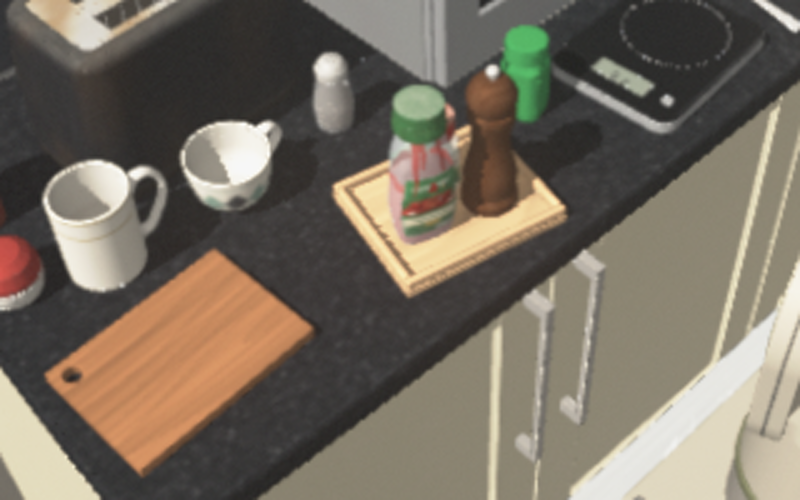

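The top crop shows the tray corners at about (308,103), (447,128), (428,245) and (283,220) in crop pixels. The bottle cap is at (320,161), the jar cap at (365,140) and the mill knob at (390,173). The pan circle is centred near (656,160) and the board hole is at (61,121). I turn these into positions.

```bash
cat >> h.py <<'E'
def load(n):
    f=np.load(n); return f['p'],f['d'],dict(view=f['view'],intrinsics=f['K'],k1=float(f['k1']))
def rect(P):
    (c,s,a)=cv2.minAreaRect((P[:,:2]*1000).astype(np.float32)); return np.array(c)/1000,s,a
E
python3 - <<'E'
from h import *
for n in ['top','scene']:
    p,d,m=load(n+'0.npz')
    hsv=cv2.cvtColor(p,cv2.COLOR_RGB2HSV); P=cloud(m,d); X,Y,Z=np.moveaxis(P,2,0)
    reg=(X>.36)&(X<.62)&(Y>-.55)&(Y<.42)
    # board
    mk=reg&(Y>.17)&(Z<.03)&(hsv[...,1]>90)&(hsv[...,2]>70)
    ct=max(cv2.findContours(mk.astype(np.uint8),0,1)[0],key=cv2.contourArea).reshape(-1,2)
    print(n,'board',rect(plane(m,ct,.012)))
    mk=reg&(Y<.12)&(Y>-.13)&(Z<.035)&(hsv[...,1]>50)&(hsv[...,2]>120)&(hsv[...,0]<25)
    ct=max(cv2.findContours(mk.astype(np.uint8),0,1)[0],key=cv2.contourArea).reshape(-1,2)
    print(n,'tray',rect(plane(m,ct,.020)), len(ct))
    # tall things: cloud
    mk=reg&(Y<.12)&(Y>-.13)&(Z>.16)
    for lo,hi,nm in [(-.13,-.02,'mill'),(-.02,.1,'bottle')]:
        q=P[mk&(Y>lo)&(Y<hi)]
        print(n,nm,len(q),q.mean(0).round(4),q.min(0).round(3),q.max(0).round(3))
    mk=reg&(Y<.02)&(Y>-.06)&(X>.455)&(X<.53)&(Z>.09)&(Z<.12)
    q=P[mk]; print(n,'jar',len(q),np.median(q,0).round(4),q.min(0).round(3),q.max(0).round(3))
    # pan ring
    g=(hsv[...,2]>60)&(np.hypot(X-.453,Y+.378)<.08)&(np.hypot(X-.453,Y+.378)>.03)&(Z<.04)
    v,u=np.nonzero(g); Q=plane(m,np.c_[u,v],.021)
    (c,r)=cv2.minEnclosingCircle((Q[:,:2]*1000).astype(np.float32)); A=np.c_[2*Q[:,:2],np.ones(len(Q))]
    s=np.linalg.lstsq(A,(Q[:,:2]**2).sum(1),rcond=None)[0]; print(n,'ring',len(Q),c,r,s[:2],np.sqrt(s[2]+s[0]**2+s[1]**2))
E
```

```text
top board (array([0.48083182, 0.28867117]), (147.275390625, 206.99819946289062), 5.262343406677246)
top tray (array([ 0.45147122, -0.01074984]), (182.98484802246094, 153.00027465820312), 78.91255187988281) 359
top mill 9774 [ 0.6056 -0.0743  0.7765] [ 0.412 -0.13   0.16 ] [ 0.62  -0.02   0.978]
top bottle 10998 [0.6126 0.0399 0.7693] [ 0.421 -0.02   0.16 ] [0.62 0.1  0.97]
top jar 191 [ 0.481  -0.0163  0.1058] [ 0.456 -0.039  0.091] [0.503 0.006 0.119]
top ring 132 (410.85589599609375, -343.51177978515625) 120.75208282470703 [ 0.41304412 -0.34485219] 0.0918903625599642
scene board (array([0.48044183, 0.29124387]), (149.6680908203125, 205.96287536621094), 5.227468013763428)
scene tray (array([ 0.44884351, -0.00421008]), (188.74720764160156, 164.20065307617188), 79.11183166503906) 268
scene mill 3536 [ 0.5962 -0.0779  0.4513] [ 0.412 -0.13   0.16 ] [ 0.62  -0.02   0.608]
scene bottle 4468 [0.5971 0.0429 0.5156] [ 0.421 -0.02   0.16 ] [0.62  0.1   0.639]
scene jar 33 [ 0.4642 -0.0266  0.1049] [ 0.458 -0.038  0.091] [ 0.486 -0.015  0.109]
scene ring 1566 (323.2104797363281, -192.744384765625) 295.0818176269531 [ 0.52436568 -0.0334955 ] 0.33009148795547755
```

```bash
python3 -m jog '[[[0.03,0.06,0.06],[0,0,0.15],100],[[0.03,0.055,0.04],[0,0,0.15],100],[[0.03,0.055,0.03],[0,0,0.15],100],[[0.03,0.055,0.0],[0,0,0.15],100],[[0.03,0.055,0.0],[0,0,0.15],100]]'
```

```text
clock: 0.88
position: [0.3197, -0.3453, 0.3547]
ee_rot: [0.86, 0.51, -0.002, -0.0]
ft_force: [1.0, -0.3, 0.0]
grip_width: 0.998
```

```bash
python3 -m jog '[[[0.02,0.055,0],[0,0,0.1],100],[[0.02,0.055,0],[0,0,0.1],100],[[0.02,0.055,0.0],[0,0,0.1],100],[[0.0,0.055,0.0],[0,0,0.015],100],[[0.0,0.05,0.0],[0,0,0],100]]'; python3 -m jog '[[[0.0,0,0],[0,0,0],100],[[0.0,0,0],[0,0,0],100]]'
python3 - <<'E'
from h import *
p,d,m=grab('wrist','w1.png'); np.savez('w1.npz',p=p,d=d,view=m['view'],K=m['intrinsics'],k1=m['k1'])
o=sensors.get_obs();print(o['position'],o['ee_rot'])
E
```

```text
clock: 1.5
position: [0.3817, -0.0645, 0.355]
ee_rot: [0.764, 0.645, -0.002, 0.001]
ft_force: [0.1, 0.5, -0.1]
grip_width: 1.001
clock: 1.75
position: [0.3818, -0.0617, 0.3555]
ee_rot: [0.763, 0.647, -0.003, 0.002]
ft_force: [1.0, 0.6, 1.0]
grip_width: 1.002
[ 0.38181752 -0.06152219  0.35552237] [ 0.76260686  0.64685405 -0.00239839  0.00220465]
```

View pics/w1.png

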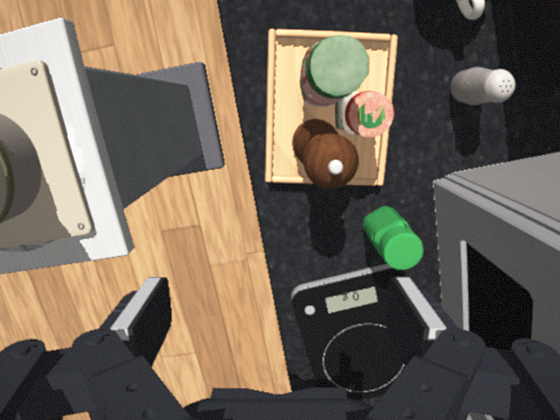

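The wrist view shows the bottle cap at (337,66), the jar cap at (366,115), the mill head at (329,160) with its knob at (335,167), and the pan ring near (363,358).

```bash
cat >> h.py <<'E'
def circ(Q):
    A=np.c_[2*Q[:,:2],np.ones(len(Q))]; s=np.linalg.lstsq(A,(Q[:,:2]**2).sum(1),rcond=None)[0]
    return s[:2].round(4),round(float(np.sqrt(s[2]+s[0]**2+s[1]**2)),4)
def big(mk): return max(cv2.findContours(mk.astype(np.uint8),cv2.RETR_EXTERNAL,cv2.CHAIN_APPROX_NONE)[0],key=cv2.contourArea).reshape(-1,2)
E
python3 - <<'E'
from h import *
p,d,m=load('w1.npz'); hsv=cv2.cvtColor(p,cv2.COLOR_RGB2HSV).astype(int); P=cloud(m,d); X,Y,Z=np.moveaxis(P,2,0)
H,S,V=np.moveaxis(hsv,2,0)
for q in [(337,66),(366,115),(335,167),(329,155),(363,358),(300,60),(300,358)]: print(q,P[q[1],q[0]].round(4),hsv[q[1],q[0]])
u,v=np.meshgrid(np.arange(560),np.arange(420))
# bottle cap top
mk=(np.hypot(u-337,v-66)<45)&(Z>.168); ct=big(mk); print('bottle cap',circ(plane(m,ct,.177)),np.median(Z[mk]))
mk=(np.hypot(u-366,v-115)<40)&(Z>.097)&(Z<.115); ct=big(mk); print('jar',circ(plane(m,ct,.105)),np.median(Z[mk]), P[mk].mean(0))
mk=(np.hypot(u-335,v-167)<15)&(S<60)&(V>150); vv,uu=np.nonzero(mk); print('knob',len(vv),uu.mean(),vv.mean(),plane(m,[[uu.mean(),vv.mean()]],.177),np.median(P[mk],0))
mk=(np.hypot(u-329,v-160)<45)&(Z>.13)&(Z<.19)
q=P[mk]; print('mill head',len(q),q.min(0),q.max(0)); ct=big(mk); print(circ(plane(m,ct,.148)))
# sphere-ish fit on head cloud: slices
for z in (.135,.145,.155):
    s=q[abs(q[:,2]-z)<.004]; print(z,len(s),circ(s))
ty=(Z<.03)&(Z>-.005)&(H<25)&(S>50)&(V>110)&(u>258)&(u<405)&(v>20)&(v<195)
ct=big(ty); Q=plane(m,ct,.02); print('tray',rect(Q))
g=(V>90)&(np.hypot(u-363,v-358)<52)&(np.hypot(u-363,v-358)>25)&(Z<.05)&(v<395)
vv,uu=np.nonzero(g); Q=plane(m,np.c_[uu,vv],.021); c=circ(Q); print('ring',len(Q),c)
r=np.hypot(*(Q[:,:2]-c[0]).T); Q=Q[abs(r-np.median(r))<.004]; print(len(Q),circ(Q), np.median(Z[g]))
E
```

```text
(337, 66) [0.4434 0.0296 0.1768] [ 49  48 191]
(366, 115) [ 0.4771 -0.0158  0.1071] [ 63  80 178]
(335, 167) [ 0.4318 -0.0481  0.1786] [ 17   7 247]
(329, 155) [ 0.4293 -0.0392  0.1684] [ 11 152 129]
(363, 358) [ 0.4599 -0.3706  0.022 ] [45 15 33]
(300, 60) [0.4276 0.0535 0.0098] [ 22  73 255]
(300, 358) [ 0.3657 -0.3708  0.0011] [110  29  52]
bottle cap (array([0.4447, 0.0297]), 0.023) 0.17805301466618378
jar (array([ 0.4815, -0.0156]), 0.0225) 0.10622877743970693 [ 0.48104579 -0.01514604  0.10594204]
knob 166 335.2710843373494 166.10843373493975 [[ 0.43227457 -0.04769984  0.177     ]] [ 0.4321474  -0.04751636  0.17780714]
mill head 2460 [ 0.40793388 -0.07290112  0.13009028] [ 0.45676457 -0.02339315  0.18009895]
(array([ 0.4321, -0.0478]), 0.0249)
0.135 14 (array([ 0.4311, -0.0467]), 0.0223)
0.145 44 (array([ 0.4322, -0.0481]), 0.0247)
0.155 659 (array([ 0.4321, -0.0479]), 0.022)
tray (array([ 0.45384512, -0.00967477]), (180.65805053710938, 153.76231384277344), 78.9254150390625)
ring 196 (array([ 0.4624, -0.3713]), 0.063)
192 (array([ 0.4616, -0.3733]), 0.0622) 0.021733139590734814
```

Views agree with the given layout within about 3 mm: tray yaw is about -11°, jar (0.4815,-0.0155), bottle (0.4445,0.030) and mill head (0.432,-0.048). The jaws already lie along the tray's x. I go for the mill.

```bash
python3 -m jog '[[[0.05,0.0135,-0.02],[0,0,-0.02],100],[[0,0,-0.05],[0,0,0],100],[[0,0,-0.05],[0,0,0],100],[[0,0,0],[0,0,0],100],[[0,0,0],[0,0,0],100]]' 30
python3 - <<'E'
from h import *
o=sensors.get_obs();print(o['position'],o['ee_rot'])
E
```

```text
clock: 2.42
position: [0.4342, -0.0534, 0.2345]
ee_rot: [0.772, 0.635, -0.001, 0.003]
ft_force: [-1.3, -0.1, 0.3]
grip_width: 0.994
[ 0.4341771  -0.05337711  0.23445762] [ 0.7724467   0.63507352 -0.00101127  0.002588  ]
```

```bash
python3 -m jog '[[[-0.002,0.0055,-0.03],[0,0,0],100],[[0,0,-0.03],[0,0,0],100],[[0,0,-0.02],[0,0,0],100],[[0,0,0],[0,0,0],100]]'
python3 - <<'E'
from h import *
o=sensors.get_obs();print(o['position'],o['ee_rot'],o['ft_force'])
E
```

```text
clock: 2.92
position: [0.4372, -0.0505, 0.1612]
ee_rot: [0.774, 0.633, 0.002, 0.008]
ft_force: [0.4, -0.1, 0.1]
grip_width: 1.001
[ 0.4372301  -0.05051493  0.16123683] [0.77381039 0.63336453 0.00230046 0.00784609] [ 0.38649143 -0.09826906  0.08739939]
```

```bash
cat >> h.py <<'E'
from scipy.spatial.transform import Rotation as Ro
def err(x,y,z,yaw_deg=-11):
    o=sensors.get_obs(); R=Ro.from_quat(o['ee_rot'])
    a=np.deg2rad(yaw_deg); yv=np.array([np.cos(a),np.sin(a),0]); zv=np.array([0,0,-1.]); xv=np.cross(yv,zv)
    D=Ro.from_matrix(np.c_[xv,yv,zv])
    print('clk',round(o['clock'],2),'d',(np.array([x,y,z])-o['position']).round(4),'rot',(D*R.inv()).as_rotvec().round(3),'F',o['ft_force'].round(1),'w',round(o['grip_width'],3))
E
python3 -m jog '[[[-0.005,0.0025,-0.012],[0,0,0],100],[[0,0,0],[0,0,0],100]]'; python3 -c "
from h import *
err(.432,-.048,.147)"
```

```text
clock: 3.18
position: [0.4336, -0.0484, 0.1514]
ee_rot: [0.774, 0.633, 0.003, 0.01]
ft_force: [-0.0, 0.3, 0.2]
grip_width: 1.001
clk 3.17 d [-0.0016  0.0004 -0.0044] rot [0.01  0.017 0.008] F [-0.   0.3  0.2] w 1.001
```

```bash
python3 -m jog '[[[-0.0016,0.0004,-0.005],[0.01,0.017,0.008],100],[[0,0,0],[0,0,0],100]]'; python3 -c "
from h import *
err(.432,-.048,.147)"; python3 -m jog '[[[0,0,0],[0,0,0],50],[[0,0,0],[0,0,0],40],[[0,0,0],[0,0,0],40],[[0,0,0],[0,0,0],40],[[0,0,0],[0,0,0],40]]' 30; python3 -c "
from h import *
err(.432,-.048,.147)"
```

```text
clock: 3.42
position: [0.4325, -0.0483, 0.1471]
ee_rot: [0.771, 0.636, 0.0, 0.0]
ft_force: [0.0, -0.0, 0.7]
grip_width: 1.002
clk 3.42 d [-0.0005  0.0003 -0.0001] rot [ 0.001  0.001 -0.   ] F [ 0.  -0.   0.7] w 1.002
clock: 4.05
position: [0.433, -0.0482, 0.1477]
ee_rot: [0.771, 0.636, 0.0, 0.001]
ft_force: [-1.0, -0.3, 0.5]
grip_width: 0.549
clk 4.05 d [-0.001   0.0002 -0.0007] rot [ 0.001  0.001 -0.001] F [-1.  -0.3  0.5] w 0.549
```

```bash
python3 -m jog '[[[0,0,0],[0,0,0],20],[[0,0,0],[0,0,0],20],[[0,0,0.01],[0,0,0],20],[[0,0,0.02],[0,0,0],20],[[0,0,0],[0,0,0],20]]' 35; python3 -c "
from h import *
err(.432,-.048,.147)
p,d,m=grab('wrist','w2.png');p,d,m=grab('scene','s2.png')"
```

```text
clock: 4.68
position: [0.4323, -0.048, 0.1786]
ee_rot: [0.771, 0.636, -0.0, 0.0]
ft_force: [-0.1, 1.1, -3.6]
grip_width: 0.55
clk 4.67 d [-0.0003  0.     -0.0316] rot [ 0.    -0.    -0.001] F [-0.1  1.1 -3.6] w 0.55
```

View pics/w2.png

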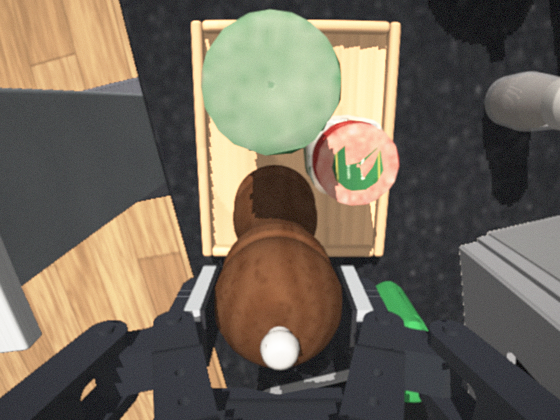

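View pics/s2.png

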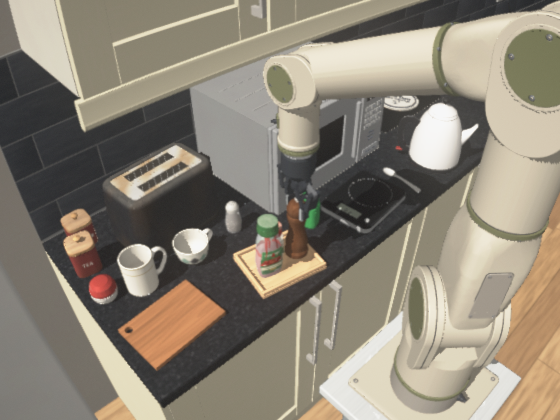

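The mill is in the grip and lifted clear, the jar and bottle are undisturbed. Before carrying, I check the wall on the left of the board.

Run:
```python
from h import *
for n in ['top0','scene0']:
    p,d,m=load(n+'.npz'); P=cloud(m,d); X,Y,Z=np.moveaxis(P,2,0)
    k=(X>.38)&(X<.6)&(Y>.3)&(Y<.8)&(Z>.05)
    q=P[k]; 
    for lo,hi in [(.05,.15),(.15,.3),(.3,.6),(.6,1.5)]:
        s=q[(q[:,2]>lo)&(q[:,2]<hi)]; print(n,lo,len(s),np.percentile(s[:,1],[0,2,10]).round(3) if len(s) else '')
    for u in (85,95,105,112,116): print(u,P[230,u].round(3))
```

```text
top0 0.05 1081 [0.302 0.535 0.536]
top0 0.15 2225 [0.533 0.535 0.536]
top0 0.3 2343 [0.533 0.535 0.536]
top0 0.6 0 
85 [ 0.503  0.537 -0.081]
95 [ 0.518  0.539 -0.173]
105 [ 0.535  0.541 -0.275]
112 [ 0.49   0.418 -0.006]
116 [ 0.489  0.404 -0.001]
scene0 0.05 58 [0.3   0.3   0.301]
scene0 0.15 0 
scene0 0.3 0 
scene0 0.6 0 
85 [0.838 0.318 0.06 ]
95 [ 0.889  0.28  -0.001]
105 [ 0.872  0.258 -0.003]
112 [0.852 0.245 0.002]
116 [0.779 0.256 0.062]
```

The wall is at y=0.535, so there is room. I lift high and carry the mill to the left half of the board, to (0.477,0.332).

```bash
python3 -m jog '[[[0,0,0.05],[0,0,0],20],[[0,0,0.06],[0,0,0],20],[[0,0,0.06],[0,0,0],20],[[0,0,0.01],[0,0,0],20],[[0,0,0],[0,0,0],20]]'; python3 -m jog '[[[0.005,0.04,0],[0,0,0],20],[[0.01,0.055,0],[0,0,0],20],[[0.01,0.055,0],[0,0,0],20],[[0.01,0.055,0],[0,0,0],20],[[0.01,0.055,0],[0,0,0],20]]';python3 -m jog '[[[0.0,0.05,0],[0,0,0],20],[[0,0.04,0],[0,0,0],20],[[0,0.02,0],[0,0,0],20],[[0,0,0],[0,0,0],20]]'; python3 -c "
from h import *
err(.477,.332,.155)"
```

```text
clock: 5.4
position: [0.4282, -0.0481, 0.3571]
ee_rot: [0.771, 0.636, -0.003, -0.004]
ft_force: [0.5, -0.1, -2.3]
grip_width: 0.549
clock: 6.02
position: [0.4709, 0.2131, 0.3467]
ee_rot: [0.775, 0.632, -0.008, -0.007]
ft_force: [0.6, -0.2, -1.7]
grip_width: 0.551
clock: 6.52
position: [0.4669, 0.3303, 0.336]
ee_rot: [0.772, 0.635, -0.014, -0.011]
ft_force: [0.4, -0.2, -2.1]
grip_width: 0.549
clk 6.53 d [ 0.0101  0.0017 -0.181 ] rot [ 0.    -0.036  0.003] F [ 0.4 -0.2 -2.1] w 0.549
```

```bash
python3 -m jog '[[[0.01,0.0017,-0.04],[0,-0.036,0],20],[[0,0,-0.05],[0,0,0],20],[[0,0,-0.04],[0,0,0],20],[[0,0,0],[0,0,0],20]]'; python3 -c "
from h import *
err(.477,.332,.152)"
```

```text
clock: 7.02
position: [0.4764, 0.3264, 0.1979]
ee_rot: [0.773, 0.634, -0.003, 0.001]
ft_force: [0.5, -0.4, -2.1]
grip_width: 0.543
clk 7.03 d [ 0.0006  0.0056 -0.0459] rot [ 0.005 -0.004  0.004] F [ 0.5 -0.4 -2.1] w 0.543
```

```bash
python3 -m jog '[[[0.0,0.005,-0.02],[0.005,-0.004,0],20],[[0,0,-0.015],[0,0,0],20],[[0,0,-0.004],[0,0,0],20],[[0,0,0],[0,0,0],20]]'; python3 -c "
from h import *
err(.477,.332,.152)"
```

```text
clock: 7.52
position: [0.4786, 0.3303, 0.162]
ee_rot: [0.774, 0.633, 0.002, 0.001]
ft_force: [0.6, 0.2, -1.3]
grip_width: 0.547
clk 7.53 d [-0.0016  0.0017 -0.01  ] rot [-0.002  0.004  0.007] F [ 0.6  0.2 -1.3] w 0.547
```

```bash
python3 -m jog '[[[0,0,-0.006],[0,0.004,0],20],[[0,0,-0.003],[0,0,0],20],[[0,0,0],[0,0,0],20]]'; python3 -c "
from h import *
err(.477,.332,.151)"
```

```text
clock: 7.9
position: [0.4792, 0.3307, 0.1538]
ee_rot: [0.774, 0.633, 0.001, -0.001]
ft_force: [1.3, 0.3, -2.7]
grip_width: 0.542
clk 7.9 d [-0.0022  0.0013 -0.0028] rot [-0.003  0.001  0.007] F [ 1.3  0.3 -2.7] w 0.542
```

```bash
python3 -m jog '[[[0,0,-0.002],[0,0,0],20],[[0,0,0],[0,0,0],20]]';python3 -m jog '[[[0,0,-0.002],[0,0,0],20],[[0,0,0],[0,0,0],20]]'; python3 -c "
from h import *
err(.477,.332,.151)
p,d,m=grab('scene','s3.png')"
```

```text
clock: 8.15
position: [0.4792, 0.3309, 0.152]
ee_rot: [0.774, 0.633, 0.002, -0.001]
ft_force: [0.4, 0.0, -2.2]
grip_width: 0.551
clock: 8.4
position: [0.4798, 0.3324, 0.1522]
ee_rot: [0.774, 0.633, 0.003, -0.001]
ft_force: [0.6, 0.3, -2.6]
grip_width: 0.545
clk 8.4 d [-0.0028 -0.0004 -0.0012] rot [-0.005  0.004  0.007] F [ 0.6  0.3 -2.6] w 0.545
```

View pics/s3.png

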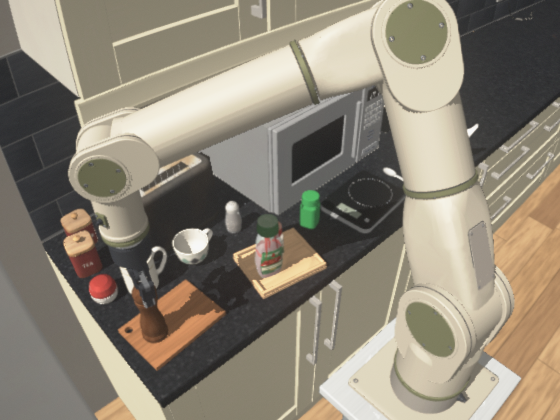

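The scene view shows the mill over the left part of the board, its foot near (152,335). I lower it until contact shows.

```bash
python3 -m jog '[[[-0.002,0,-0.003],[0,0,0],20],[[0,0,0],[0,0,0],20]]';python3 -m jog '[[[0,0,-0.0025],[0,0,0],20],[[0,0,0],[0,0,0],20]]'
```

```text
clock: 8.7
position: [0.4796, 0.3337, 0.1521]
ee_rot: [0.774, 0.633, 0.006, -0.0]
ft_force: [-0.5, -0.4, -2.5]
grip_width: 0.547
clock: 8.95
position: [0.4802, 0.3358, 0.1519]
ee_rot: [0.774, 0.633, 0.009, -0.001]
ft_force: [-1.4, -0.2, -3.1]
grip_width: 0.549
```

```bash
python3 -c "
from h import *
print(sensors.get_obs()['joint_pos'].round(3))
err(.478,.332,.151)
p,d,m=grab('wrist','w3.png')"
```

```text
[ 0.101  0.504 -1.008  1.664  0.454  1.21  -1.207]
clk 8.95 d [-0.0022 -0.0038 -0.0009] rot [-0.012  0.012  0.007] F [-1.4 -0.2 -3.1] w 0.549
```

View pics/w3.png

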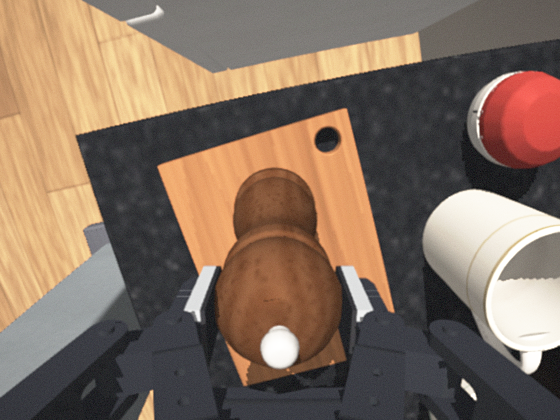

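```bash
python3 -m jog '[[[-0.002,-0.003,-0.004],[-0.012,0.012,0],20]]';python3 -m jog '[[[0,0,0],[0,0,0],20]]'; python3 -c "
from h import *
err(.478,.332,.151)"
```

```text
clock: 9.12
position: [0.4804, 0.3354, 0.1514]
ee_rot: [0.774, 0.633, 0.004, 0.0]
ft_force: [2.5, 4.2, 39.5]
grip_width: 0.55
clock: 9.25
position: [0.4809, 0.3359, 0.152]
ee_rot: [0.774, 0.633, 0.005, 0.0]
ft_force: [-0.4, -0.8, -2.7]
grip_width: 0.546
clk 9.25 d [-0.0029 -0.0039 -0.001 ] rot [-0.006  0.008  0.007] F [-0.4 -0.8 -2.7] w 0.546
```

A press of 39.5 N shows the foot is on the board. I release it.

```bash
python3 -m jog '[[[0,0,0],[0,0,0],70],[[0,0,0],[0,0,0],80],[[0,0,0],[0,0,0],100],[[0,0,0],[0,0,0],100]]';python3 -m jog '[[[0,0,0.02],[0,0,0],100],[[0,0,0.05],[0,0,0],100],[[0,0,0.05],[0,0,0],100],[[0,0,0.04],[0,0,0],100],[[0,0,0],[0,0,0],100]]'; python3 -c "
from h import *
err(.4445,.030,.35)
p,d,m=grab('wrist','w4.png'); np.savez('w4.npz',p=p,d=d,view=m['view'],K=m['intrinsics'],k1=m['k1'])"
```

```text
clock: 9.75
position: [0.4803, 0.3347, 0.1503]
ee_rot: [0.774, 0.633, 0.003, 0.0]
ft_force: [-0.0, -0.1, 0.9]
grip_width: 1.004
clock: 10.38
position: [0.4788, 0.335, 0.3208]
ee_rot: [0.773, 0.634, 0.005, -0.0]
ft_force: [1.0, -0.0, -1.7]
grip_width: 0.999
clk 10.38 d [-0.0343 -0.305   0.0292] rot [-0.006  0.007  0.005] F [ 1.  -0.  -1.7] w 0.999
```

View pics/w4.png

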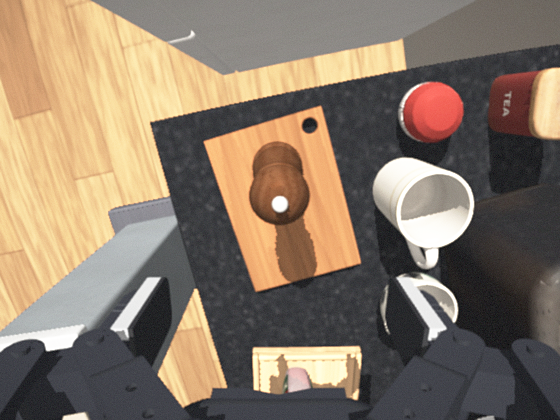

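The mill stands upright on the board with its head at (280,190). I measure it and the board for the bottle's spot.

Run:
```python
from h import *
p,d,m=load('w4.npz'); hsv=cv2.cvtColor(p,cv2.COLOR_RGB2HSV).astype(int); P=cloud(m,d); X,Y,Z=np.moveaxis(P,2,0)
H,S,V=np.moveaxis(hsv,2,0); u,v=np.meshgrid(np.arange(560),np.arange(420))
mk=(u>195)&(u<370)&(v>95)&(v<300)&(S>80)&(V>90)&(Z<.03)&(X>.38)
ct=big(mk); print('board',rect(plane(m,ct,.012)),np.median(Z[mk]))
q=P[(u>240)&(u<315)&(v>135)&(v<230)&(Z>.135)&(Z<.185)]
for z in (.148,.156,.163): print(circ(q[abs(q[:,2]-z)<.004]))
print('knob',plane(m,[[280,204]],.182))
```

```text
board (array([0.48141785, 0.2906319 ]), (143.16876220703125, 203.43399047851562), 5.187605857849121) 0.013062259100385054
(array([0.4816, 0.3365]), 0.0247)
(array([0.4816, 0.3366]), 0.0233)
(array([0.4816, 0.3367]), 0.0196)
knob [[0.4819939  0.33713696 0.182     ]]
```

```bash
python3 -m jog '[[[-0.005,-0.05,0.03],[0,0,0],100],[[-0.01,-0.06,0],[0,0,0],100],[[-0.01,-0.06,0],[0,0,0],100],[[-0.01,-0.06,0],[0,0,0],100],[[0,-0.05,0],[0,0,0],100]]'; python3 -m jog '[[[0,-0.02,0],[0,0,0],100],[[0,0,-0.03],[0,0,0],100],[[0,0,0],[0,0,0],100]]'; python3 -c "
from h import *
err(.4445,.030,.162)"
```

```text
clock: 11.05
position: [0.4385, 0.0505, 0.3463]
ee_rot: [0.771, 0.637, 0.001, -0.003]
ft_force: [1.2, -0.8, -0.0]
grip_width: 1.0
clock: 11.42
position: [0.4367, 0.0244, 0.3143]
ee_rot: [0.774, 0.633, -0.0, -0.003]
ft_force: [-0.0, 0.1, 0.2]
grip_width: 1.0
clk 11.43 d [ 0.0078  0.0056 -0.1523] rot [-0.005 -0.004  0.008] F [-0.   0.1  0.2] w 1.0
```

```bash
python3 -m jog '[[[0.008,0.0055,-0.04],[-0.005,-0.004,0.008],100],[[0,0,-0.05],[0,0,0],100],[[0,0,0],[0,0,0],100]]'; python3 -c "
from h import *
err(.4445,.030,.162)
p,d,m=grab('wrist','w5.png')"
```

```text
clock: 11.8
position: [0.4457, 0.0309, 0.2252]
ee_rot: [0.771, 0.637, 0.001, 0.001]
ft_force: [-0.4, 0.8, 0.4]
grip_width: 1.001
clk 11.8 d [-0.0012 -0.0009 -0.0632] rot [ 0.     0.002 -0.002] F [-0.4  0.8  0.4] w 1.001
```

View pics/w5.png

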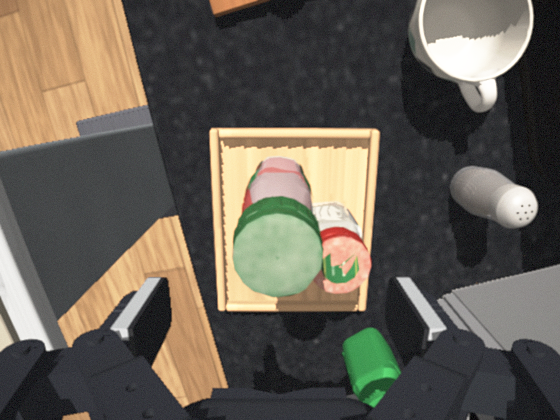

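The cap is centred between the open fingers, at (278,255). The jar at (343,262) is untouched. I go down.

```bash
python3 -m jog '[[[-0.001,-0.001,-0.03],[0,0,0],100],[[0,0,-0.025],[0,0,0],100],[[0,0,0],[0,0,0],100]]'; python3 -c "
from h import *
err(.4445,.030,.162)"
```

```text
clock: 12.22
position: [0.4505, 0.0305, 0.1792]
ee_rot: [0.771, 0.637, 0.005, 0.005]
ft_force: [-0.9, -0.1, 0.1]
grip_width: 1.003
clk 12.22 d [-0.006  -0.0005 -0.0172] rot [ 0.002  0.014 -0.002] F [-0.9 -0.1  0.1] w 1.003
```

```bash
python3 -m jog '[[[-0.006,-0.0005,-0.015],[0.002,0.014,0],100],[[0,0,0],[0,0,0],100]]'; python3 -c "
from h import *
err(.4445,.030,.162)"
```

```text
clock: 12.48
position: [0.446, 0.03, 0.1666]
ee_rot: [0.771, 0.636, 0.001, 0.001]
ft_force: [-0.7, -0.2, -0.4]
grip_width: 1.002
clk 12.47 d [-0.0015  0.     -0.0046] rot [ 0.001  0.003 -0.001] F [-0.7 -0.2 -0.4] w 1.002
```

```bash
python3 -m jog '[[[-0.0015,0,-0.0045],[0,0.003,0],100],[[0,0,0],[0,0,0],100]]'; python3 -c "
from h import *
err(.4445,.030,.162)"; python3 -m jog '[[[0,0,0],[0,0,0],60],[[0,0,0],[0,0,0],40],[[0,0,0],[0,0,0],20],[[0,0,0],[0,0,0],20],[[0,0,0],[0,0,0],20]]' 40;  python3 -c "
from h import *
err(.4445,.030,.162)"
```

```text
clock: 12.72
position: [0.445, 0.0299, 0.1629]
ee_rot: [0.771, 0.636, 0.0, 0.001]
ft_force: [0.3, -0.1, -0.4]
grip_width: 1.001
clk 12.72 d [-0.0005  0.0001 -0.0009] rot [ 0.001  0.001 -0.001] F [ 0.3 -0.1 -0.4] w 1.001
clock: 13.35
position: [0.4453, 0.03, 0.1635]
ee_rot: [0.771, 0.636, 0.0, 0.001]
ft_force: [0.1, 0.3, 1.0]
grip_width: 0.559
clk 13.35 d [-0.0008 -0.     -0.0015] rot [ 0.001  0.002 -0.001] F [0.1 0.3 1. ] w 0.559
```

```bash
python3 -m jog '[[[0,0,0.02],[0,0,0],20],[[0,0,0.04],[0,0,0],20],[[0,0,0.04],[0,0,0],20],[[0,0,0.01],[0,0,0],20],[[0,0,0],[0,0,0],20]]'; python3 -m jog '[[[0.005,0.04,0],[0,0,0],20],[[0.01,0.055,0],[0,0,0],20],[[0.01,0.055,0],[0,0,0],20],[[0.01,0.04,0],[0,0,0],20],[[0.005,0.02,0],[0,0,0],20]]';python3 -m jog '[[[0.0,0,0],[0,0,0],20],[[0,0,0],[0,0,0],20]]'; python3 -c "
from h import *
err(.4855,.246,.1675)"
```

```text
clock: 13.98
position: [0.4432, 0.0298, 0.2739]
ee_rot: [0.771, 0.637, -0.001, -0.001]
ft_force: [0.6, 0.8, -2.2]
grip_width: 0.557
clock: 14.6
position: [0.4811, 0.2421, 0.2653]
ee_rot: [0.774, 0.634, -0.005, -0.003]
ft_force: [-0.7, -0.7, -1.6]
grip_width: 0.555
clock: 14.85
position: [0.4796, 0.2432, 0.2621]
ee_rot: [0.772, 0.635, -0.007, -0.005]
ft_force: [0.1, 0.4, -2.0]
grip_width: 0.546
clk 14.85 d [ 0.0059  0.0028 -0.0946] rot [ 0.002 -0.017  0.003] F [ 0.1  0.4 -2. ] w 0.546
```

```bash
python3 -m jog '[[[0.006,0.003,-0.03],[0.002,-0.017,0],20],[[0,0,-0.03],[0,0,0],20],[[0,0,-0.015],[0,0,0],20],[[0,0,0],[0,0,0],20]]'; python3 -c "
from h import *
err(.4855,.246,.1675)"
```

```text
clock: 15.35
position: [0.4863, 0.2415, 0.1844]
ee_rot: [0.774, 0.633, -0.0, 0.001]
ft_force: [1.2, -0.4, -1.7]
grip_width: 0.553
clk 15.35 d [-0.0008  0.0045 -0.0169] rot [0.003 0.001 0.008] F [ 1.2 -0.4 -1.7] w 0.553
```

```bash
python3 -m jog '[[[-0.001,0.004,-0.01],[0.003,0,0],20],[[0,0,-0.0035],[0,0,0],20],[[0,0,0],[0,0,0],20]]'; python3 -m jog '[[[0,0,-0.003],[0,0,0],20],[[0,0,0],[0,0,0],20]]';python3 -m jog '[[[0,0,-0.002],[0,0,0],20]]'; python3 -c "
from h import *
err(.4855,.246,.1675)"
```

```text
clock: 15.72
position: [0.4862, 0.2459, 0.172]
ee_rot: [0.774, 0.633, 0.002, 0.001]
ft_force: [0.0, 0.5, -1.7]
grip_width: 0.559
clock: 15.98
position: [0.4864, 0.2461, 0.1693]
ee_rot: [0.774, 0.633, 0.002, 0.001]
ft_force: [-0.1, -0.1, -2.8]
grip_width: 0.555
clock: 16.1
position: [0.4866, 0.2463, 0.1675]
ee_rot: [0.774, 0.633, 0.003, 0.001]
ft_force: [0.3, 1.3, 16.2]
grip_width: 0.556
clk 16.1 d [-0.0011 -0.0003 -0.    ] rot [-0.002  0.005  0.009] F [ 0.3  1.3 16.2] w 0.556
```

Contact comes at 0.1675, as predicted. I release, retreat and look.

```bash
python3 -m jog '[[[0,0,0],[0,0,0],70],[[0,0,0],[0,0,0],100],[[0,0,0],[0,0,0],100],[[0,0,0],[0,0,0],100]]';python3 -m jog '[[[0,0,0.02],[0,0,0],100],[[0,0,0.05],[0,0,0],100],[[0,0,0.05],[0,0,0],100],[[0,-0.03,0.03],[0,0,0],100],[[0,-0.05,0],[0,0,0],100]]'; python3 -m jog '[[[0,-0.04,0],[0,0,0],100],[[0,0,0],[0,0,0],100]]';python3 -c "
from h import *
err(.4815,-.0155,.095)
p,d,m=grab('scene','s6.png')
p,d,m=grab('wrist','w6.png'); np.savez('w6.npz',p=p,d=d,view=m['view'],K=m['intrinsics'],k1=m['k1'])"
```

```text
clock: 16.6
position: [0.4869, 0.2465, 0.168]
ee_rot: [0.774, 0.633, 0.003, 0.001]
ft_force: [-1.0, -0.2, -0.3]
grip_width: 0.998
clock: 17.23
position: [0.4847, 0.1699, 0.3285]
ee_rot: [0.771, 0.637, 0.005, 0.0]
ft_force: [0.4, -0.2, 0.2]
grip_width: 1.0
clock: 17.48
position: [0.4853, 0.1258, 0.3315]
ee_rot: [0.773, 0.635, 0.006, 0.002]
ft_force: [-0.1, 0.3, 0.8]
grip_width: 1.001
clk 17.48 d [-0.0038 -0.1413 -0.2365] rot [-0.004  0.012  0.004] F [-0.1  0.3  0.8] w 1.001
```

View pics/s6.png

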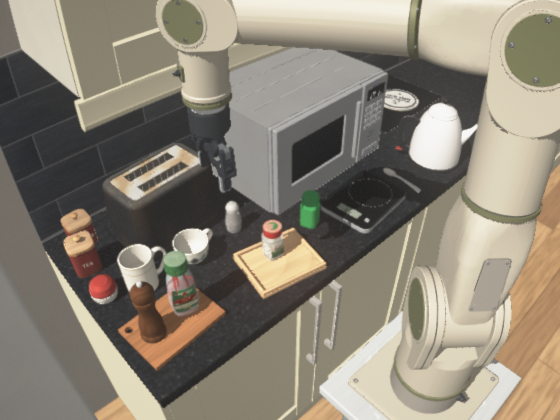

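View pics/w6.png

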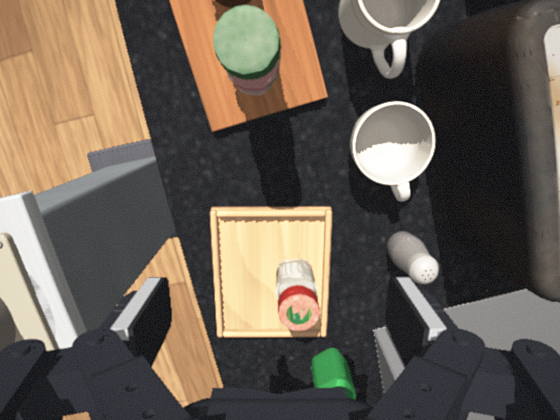

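Mill and bottle stand upright on the board, and the jar is alone in the tray at wrist pixel (299,308). I move over the jar and re-measure it.

```bash
python3 -m jog '[[[-0.002,-0.05,0],[0,0.01,0],100],[[0,-0.05,0],[0,0,0],100],[[0,-0.025,-0.04],[0,0,0],100],[[0,0,-0.04],[0,0,0],100],[[0,0,0],[0,0,0],100]]'
python3 - <<'E'
from h import *
err(.4815,-.0155,.095)
p,d,m=grab('wrist','w7.png'); P=cloud(m,d);Z=P[...,2]
mk=(Z>.098)&(Z<.113)&(np.hypot(P[...,0]-.4815,P[...,1]+.0155)<.035)
ct=big(mk); print('jar',circ(plane(m,ct,.105)),np.median(Z[mk]),mk.sum())
E
```

```text
clock: 18.2
position: [0.4824, 0.0099, 0.2525]
ee_rot: [0.766, 0.643, 0.004, -0.002]
ft_force: [-0.4, -0.4, 0.6]
grip_width: 0.998
clk 18.2 d [-0.0009 -0.0254 -0.1575] rot [-0.008  0.004 -0.017] F [-0.4 -0.4  0.6] w 0.998
jar (array([ 0.4829, -0.0149]), 0.0228) 0.10630394589381138 2613
```

View pics/w7.png

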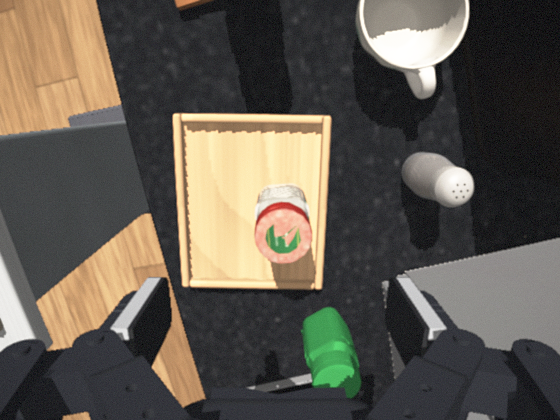

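The jar cap is at (283,234), so (0.482,-0.015), unmoved. I descend.

```bash
python3 -m jog '[[[0,-0.025,-0.02],[-0.008,0.004,-0.017],100],[[0,0,-0.05],[0,0,0],100],[[0,0,-0.04],[0,0,0],100],[[0,0,0],[0,0,0],100]]'; python3 -c "
from h import *
err(.482,-.015,.096)"
```

```text
clock: 18.75
position: [0.4868, -0.0166, 0.1456]
ee_rot: [0.771, 0.636, 0.003, 0.004]
ft_force: [-0.2, 0.4, 1.4]
grip_width: 1.001
clk 18.75 d [-0.0048  0.0016 -0.0496] rot [ 0.003  0.01  -0.001] F [-0.2  0.4  1.4] w 1.001
```

```bash
python3 -m jog '[[[-0.006,0.0016,-0.03],[0.003,0.012,0],100],[[-0.001,0,-0.015],[0,0.003,0],100],[[0,0,0],[0,0,0],100]]'; python3 -c "
from h import *
err(.482,-.015,.096)"
```

```text
clock: 19.12
position: [0.4836, -0.0159, 0.1047]
ee_rot: [0.772, 0.636, -0.0, 0.001]
ft_force: [0.6, -0.0, 0.7]
grip_width: 1.003
clk 19.12 d [-0.0016  0.0009 -0.0087] rot [0.001 0.001 0.   ] F [ 0.6 -0.   0.7] w 1.003
```

```bash
python3 -m jog '[[[-0.002,0.0009,-0.008],[0,0.001,0],100],[[0,0,0],[0,0,0],100]]'; python3 -c "
from h import *
err(.482,-.015,.096)"; python3 -m jog '[[[0,0,0],[0,0,0],60],[[0,0,0],[0,0,0],40],[[0,0,0],[0,0,0],20],[[0,0,0],[0,0,0],20],[[0,0,0],[0,0,0],20]]' 30;  python3 -c "
from h import *
err(.482,-.015,.096)"
```

```text
clock: 19.38
position: [0.483, -0.0151, 0.0984]
ee_rot: [0.772, 0.636, 0.0, 0.002]
ft_force: [0.0, 0.0, -0.6]
grip_width: 1.002
clk 19.38 d [-0.001   0.0001 -0.0024] rot [0.002 0.003 0.001] F [ 0.   0.  -0.6] w 1.002
clock: 20.0
position: [0.4836, -0.0151, 0.0996]
ee_rot: [0.772, 0.636, 0.001, 0.002]
ft_force: [-0.6, 0.4, 0.8]
grip_width: 0.52
clk 20.0 d [-0.0016  0.0001 -0.0036] rot [0.003 0.004 0.001] F [-0.6  0.4  0.8] w 0.52
```

```bash
python3 -m jog '[[[0,0,0.02],[0,0,0],20],[[0,0,0.05],[0,0,0],20],[[0,0,0.05],[0,0,0],20],[[0,0,0.03],[0,0,0],20],[[0,0,0],[0,0,0],20]]'; python3 -m jog '[[[-0.01,-0.04,0],[0,0,0],20],[[-0.01,-0.05,0],[0,0,0],20],[[-0.01,-0.05,0],[0,0,0],20],[[0,-0.05,0],[0,0,0],20],[[0,-0.03,0],[0,0,0],20]]';python3 -m jog '[[[0.0,0,0],[0,0,0],20],[[0,0,0],[0,0,0],20]]'; python3 -c "
from h import *
err(.4616,-.3733,.1126)
p,d,m=grab('wrist','w8.png'); np.savez('w8.npz',p=p,d=d,view=m['view'],K=m['intrinsics'],k1=m['k1'])"
```

```text
clock: 20.62
position: [0.483, -0.0132, 0.2586]
ee_rot: [0.771, 0.637, 0.001, 0.003]
ft_force: [-0.7, -1.0, -1.7]
grip_width: 0.518
clock: 21.25
position: [0.4502, -0.2354, 0.2582]
ee_rot: [0.768, 0.64, 0.001, 0.002]
ft_force: [-0.9, 0.3, -1.8]
grip_width: 0.518
clock: 21.5
position: [0.4501, -0.2356, 0.2573]
ee_rot: [0.769, 0.64, 0.002, 0.001]
ft_force: [1.2, 0.5, -0.6]
grip_width: 0.52
clk 21.5 d [ 0.0115 -0.1377 -0.1447] rot [-0.     0.004 -0.01 ] F [ 1.2  0.5 -0.6] w 0.52
```

View pics/w8.png

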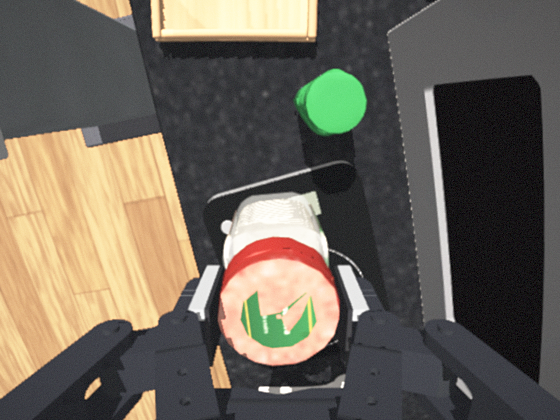

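The held jar hides the ring in the wrist view, so I fit the ring in the stored top and scene pictures to cross-check.

Run:
```python
from h import *
for f in ['top0','scene0','w1']:
    p,d,m=load(f+'.npz'); V=cv2.cvtColor(p,cv2.COLOR_RGB2GRAY).astype(float)
    th=V-cv2.medianBlur(V.astype(np.uint8),15)
    u,v=np.meshgrid(np.arange(560),np.arange(420))
    Q=plane(m,np.c_[u.ravel(),v.ravel()],.021).reshape(420,560,3)
    c=np.array([.4595,-.3755])
    r=np.hypot(Q[...,0]-c[0],Q[...,1]-c[1])
    mk=(r>.05)&(r<.075)&(th>25)
    if f=='w1': mk&=(v<395)
    q=Q[mk]
    for _ in range(6):
        c,R=circ(q); rr=np.hypot(*(q[:,:2]-c).T); q=q[abs(rr-R)<.004]
    print(f,len(q),c,R,mk.sum())
    # scale body rect
    if f=='top0':
        print(np.round(Q[237,363],4))
```

```text
top0 59 [ 0.4612 -0.3742] 0.0621 59
[ 0.4534 -0.3787  0.021 ]
scene0 78 [ 0.4635 -0.3736] 0.0623 79
w1 413 [ 0.4616 -0.3733] 0.0622 413
```

All three views agree on pan (0.462,-0.3735), radius 62 mm.

```bash
python3 -m jog '[[[0.006,-0.05,0],[0,0.004,-0.01],20],[[0.006,-0.05,0],[0,0,0],20],[[0,-0.03,-0.03],[0,0,0],20],[[0,0,-0.03],[0,0,0],20],[[0,0,0],[0,0,0],20]]';  python3 -c "
from h import *
err(.462,-.3735,.1126)"
```

```text
clock: 22.18
position: [0.4659, -0.3626, 0.1978]
ee_rot: [0.768, 0.64, 0.0, 0.001]
ft_force: [-0.0, -0.4, -0.6]
grip_width: 0.52
clk 22.18 d [-0.0039 -0.0109 -0.0852] rot [ 0.002  0.002 -0.011] F [-0.  -0.4 -0.6] w 0.52
```

```bash
python3 -m jog '[[[-0.004,-0.011,-0.03],[0.002,0.002,0],20],[[0,0,-0.03],[0,0,0],20],[[0,0,-0.01],[0,0,0],20],[[0,0,0],[0,0,0],20]]';  python3 -c "
from h import *
err(.462,-.3735,.1126)"
```

```text
clock: 22.68
position: [0.466, -0.3715, 0.1332]
ee_rot: [0.766, 0.642, 0.001, 0.004]
ft_force: [0.1, -0.2, -0.2]
grip_width: 0.521
clk 22.68 d [-0.004  -0.002  -0.0206] rot [ 0.004  0.006 -0.016] F [ 0.1 -0.2 -0.2] w 0.521
```

```bash
python3 -m jog '[[[-0.004,-0.002,-0.012],[0.004,0.006,0],20],[[0,0,-0.003],[0,0,0],20],[[0,0,0],[0,0,0],20]]';  python3 -c "
from h import *
err(.462,-.3735,.1126)"
```

```text
clock: 23.05
position: [0.4631, -0.374, 0.1202]
ee_rot: [0.766, 0.643, 0.0, 0.002]
ft_force: [-1.1, 0.3, -1.0]
grip_width: 0.52
clk 23.05 d [-0.0011  0.0005 -0.0076] rot [ 0.003  0.003 -0.017] F [-1.1  0.3 -1. ] w 0.52
```

```bash
python3 -m jog '[[[-0.001,0.0005,-0.005],[0.003,0.003,0],20],[[0,0,0],[0,0,0],20]]'; python3 -m jog '[[[0,0,-0.002],[0,0,0],20]]'; python3 -m jog '[[[0,0,-0.0015],[0,0,0],20]]'; python3 -c "
from h import *
err(.462,-.3735,.1126)"
```

```text
clock: 23.3
position: [0.4621, -0.3736, 0.1152]
ee_rot: [0.766, 0.642, -0.0, -0.0]
ft_force: [-0.3, -0.0, -1.5]
grip_width: 0.517
clock: 23.42
position: [0.4623, -0.3737, 0.1133]
ee_rot: [0.766, 0.642, -0.0, -0.0]
ft_force: [-0.7, -0.4, -1.4]
grip_width: 0.513
clock: 23.55
position: [0.4623, -0.3738, 0.1124]
ee_rot: [0.766, 0.642, -0.0, 0.0]
ft_force: [-5.1, 2.1, 14.3]
grip_width: 0.518
clk 23.55 d [-0.0003  0.0003  0.0002] rot [ 0.    -0.    -0.017] F [-5.1  2.1 14.3] w 0.518
```

Contact comes where expected. I release, retreat and check.

```bash
python3 -m jog '[[[0,0,0],[0,0,0],70],[[0,0,0],[0,0,0],100],[[0,0,0],[0,0,0],100],[[0,0,0],[0,0,0],100]]';python3 -m jog '[[[0,0,0.02],[0,0,0],100],[[0,0,0.05],[0,0,0],100],[[0,0,0.06],[0,0,0],100],[[0,0,0.06],[0,0,0],100],[[0,0,0.03],[0,0,0],100]]'; python3 -m jog '[[[0,0,0],[0,0,0],100]]'
python3 - <<'E'
from h import *
err(.462,-.3735,.1126)
p,d,m=grab('wrist','w9.png');P=cloud(m,d);Z=P[...,2]
mk=(Z>.11)&(Z<.13)&(np.hypot(P[...,0]-.462,P[...,1]+.3735)<.045)
ct=big(mk); print('jar',circ(plane(m,ct,.118)),np.median(Z[mk]),mk.sum())
V=cv2.cvtColor(p,cv2.COLOR_RGB2GRAY); th=V.astype(float)-cv2.medianBlur(V,15)
u,v=np.meshgrid(np.arange(560),np.arange(420)); Q=plane(m,np.c_[u.ravel(),v.ravel()],.021).reshape(420,560,3)
r=np.hypot(Q[...,0]-.462,Q[...,1]+.3735); q=Q[(r>.057)&(r<.067)&(th>25)&(abs(Z-.021)<.006)&(v<330)]
for _ in range(5):
    c,R=circ(q); rr=np.hypot(*(q[:,:2]-c).T); q=q[abs(rr-R)<.003]
print('ring',c,R,len(q))
E
```

```text
clock: 24.05
position: [0.4625, -0.3739, 0.1125]
ee_rot: [0.766, 0.642, -0.0, 0.0]
ft_force: [-0.2, 0.1, -0.3]
grip_width: 0.998
clock: 24.68
position: [0.4611, -0.3715, 0.343]
ee_rot: [0.766, 0.643, 0.0, -0.0]
ft_force: [0.5, 0.4, -0.4]
grip_width: 0.998
clock: 24.8
position: [0.462, -0.3714, 0.347]
ee_rot: [0.766, 0.643, 0.001, 0.002]
ft_force: [0.6, -0.2, 0.3]
grip_width: 0.998
clk 24.8 d [ 0.     -0.0021 -0.2344] rot [ 0.003  0.005 -0.019] F [ 0.6 -0.2  0.3] w 0.998
jar (array([ 0.4612, -0.3736]), 0.0224) 0.11912345115646814 1701
ring [ 0.4615 -0.3728] 0.0623 1004
```

View pics/w9.png

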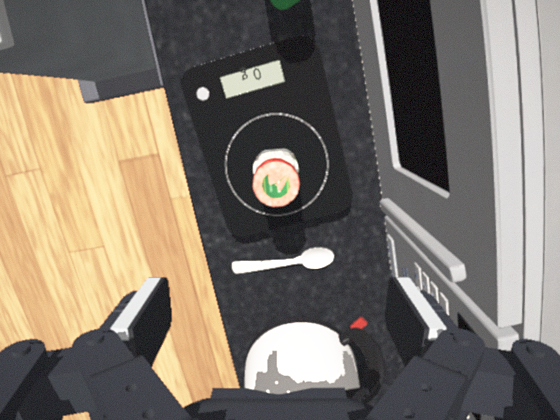

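The jar is within 1 mm of the ring centre: cap centre at pixel (276,183), ring at about (277,163) on the plate. I go back for the bottle.

```bash
python3 -m jog '[[[0,0.05,0],[0,0,-0.02],100],[[0,0.06,0],[0,0,0],100],[[0,0.06,0],[0,0,0],100],[[0,0.06,0],[0,0,0],100],[[0,0.06,0],[0,0,0],100]]'; python3 -m jog '[[[0,0.06,0],[0,0,0],100],[[0,0.06,0],[0,0,0],100],[[0.005,0.06,0],[0,0,0],100],[[0.005,0.05,0],[0,0,0],100],[[0.005,0.02,0],[0,0,0],100]]'; python3 -m jog '[[[0,0,0],[0,0,0],100]]'
python3 - <<'E'
from h import *
err(.4865,.246,.1675)
p,d,m=grab('wrist','w10.png');P=cloud(m,d);Z=P[...,2]
mk=(Z>.173)&(Z<.195)&(np.hypot(P[...,0]-.4865,P[...,1]-.246)<.035)
ct=big(mk); print('bottle',circ(plane(m,ct,.181)),np.median(Z[mk]),mk.sum())
q=P[(Z>.141)&(Z<.185)&(np.hypot(P[...,0]-.4816,P[...,1]-.3365)<.04)]
for z in (.15,.158,.164): print('mill',circ(q[abs(q[:,2]-z)<.004]))
E
```

```text
clock: 25.48
position: [0.4576, -0.0768, 0.3404]
ee_rot: [0.775, 0.632, -0.0, -0.002]
ft_force: [0.8, 0.9, -0.1]
grip_width: 0.998
clock: 26.1
position: [0.4679, 0.1834, 0.3373]
ee_rot: [0.774, 0.633, -0.003, -0.001]
ft_force: [-0.3, -0.5, 0.2]
grip_width: 1.0
clock: 26.22
position: [0.4669, 0.185, 0.3364]
ee_rot: [0.773, 0.635, -0.004, -0.002]
ft_force: [0.5, 0.3, -0.6]
grip_width: 0.999
clk 26.23 d [ 0.0196  0.061  -0.1689] rot [ 0.002 -0.008  0.004] F [ 0.5  0.3 -0.6] w 0.999
bottle (array([0.4875, 0.2468]), 0.0224) 0.182161151067215 3083
mill (array([0.4812, 0.3365]), 0.0243)
mill (array([0.4811, 0.3361]), 0.0222)
mill (array([0.4808, 0.3344]), 0.0175)
```

View pics/w10.png

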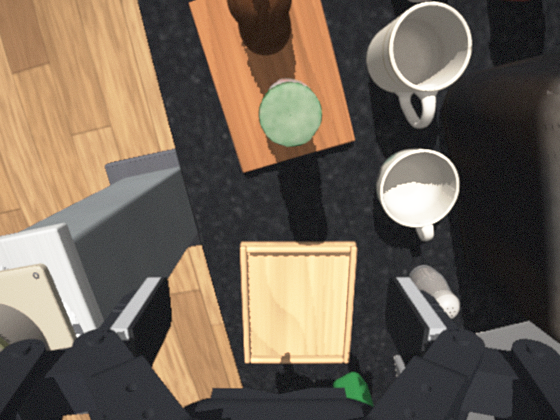

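The bottle cap is at (290,113), so (0.487,0.2465), and the mill stands behind it. I descend onto the cap.

```bash
python3 -m jog '[[[0.01,0.035,0],[0,-0.008,0],100],[[0.01,0.028,-0.03],[0,0,0],100],[[0,0,-0.04],[0,0,0],100],[[0,0,-0.03],[0,0,0],100],[[0,0,0],[0,0,0],100]]'; python3 -c "
from h import *
err(.487,.2465,.1675)"
```

```text
clock: 26.9
position: [0.4897, 0.2381, 0.2331]
ee_rot: [0.778, 0.629, -0.003, 0.003]
ft_force: [0.3, 0.2, 0.4]
grip_width: 0.999
clk 26.9 d [-0.0027  0.0084 -0.0656] rot [0.008 0.    0.019] F [0.3 0.2 0.4] w 0.999
```

```bash
python3 -m jog '[[[-0.003,0.008,-0.02],[0.008,0,0.01],100],[[-0.001,0.0005,-0.025],[0,0,0],100],[[0,0,0],[0,0,0],100]]'; python3 -c "
from h import *
err(.487,.2465,.1675)"
```

```text
clock: 27.28
position: [0.4881, 0.2434, 0.1914]
ee_rot: [0.776, 0.63, 0.002, 0.001]
ft_force: [0.4, -0.2, 1.1]
grip_width: 1.0
clk 27.27 d [-0.0011  0.0031 -0.0239] rot [0.    0.004 0.014] F [ 0.4 -0.2  1.1] w 1.0
```

```bash
python3 -m jog '[[[-0.002,0.003,-0.015],[0,0.004,0],100],[[-0.001,0,-0.006],[0,0,0],100],[[0,0,0],[0,0,0],100]]'; python3 -c "
from h import *
err(.487,.2465,.1675)"
```

```text
clock: 27.65
position: [0.4865, 0.2461, 0.1723]
ee_rot: [0.777, 0.63, 0.001, 0.001]
ft_force: [-0.2, 0.9, 0.4]
grip_width: 1.001
clk 27.65 d [ 0.0005  0.0004 -0.0048] rot [-0.     0.003  0.017] F [-0.2  0.9  0.4] w 1.001
```

```bash
python3 -m jog '[[[0,0.0004,-0.005],[0,0.003,0],100],[[0,0,0],[0,0,0],100],[[0,0,0],[0,0,0],60]]'; python3 -m jog '[[[0,0,0],[0,0,0],40],[[0,0,0],[0,0,0],20],[[0,0,0],[0,0,0],20],[[0,0,0],[0,0,0],20]]' 40;  python3 -c "
from h import *
err(.487,.2465,.1675)"; python3 -m jog '[[[0,0,0.02],[0,0,0],20],[[0,0,0.04],[0,0,0],20],[[0,0,0.03],[0,0,0],20],[[0,0,0],[0,0,0],20]]'
```

```text
clock: 28.02
position: [0.4868, 0.2468, 0.1676]
ee_rot: [0.777, 0.63, 0.001, 0.0]
ft_force: [-0.4, -0.8, -0.8]
grip_width: 0.814
clock: 28.52
position: [0.487, 0.2469, 0.168]
ee_rot: [0.777, 0.63, 0.001, 0.0]
ft_force: [0.9, -0.3, 0.3]
grip_width: 0.55
clk 28.52 d [ 0.     -0.0004 -0.0005] rot [-0.001  0.001  0.016] F [ 0.9 -0.3  0.3] w 0.55
clock: 29.02
position: [0.486, 0.2471, 0.2634]
ee_rot: [0.776, 0.63, 0.001, -0.0]
ft_force: [-0.3, 0.6, -2.9]
grip_width: 0.555
```

```bash
python3 -m jog '[[[-0.01,-0.04,0],[0,0,0.015],20],[[-0.01,-0.055,0],[0,0,0],20],[[-0.01,-0.055,0],[0,0,0],20],[[-0.01,-0.04,0],[0,0,0],20],[[0,-0.02,0],[0,0,0],20]]';python3 -m jog '[[[0.0,0,0],[0,0,0],20],[[0,0,0],[0,0,0],20]]'; python3 -c "
from h import *
err(.4447,.030,.164)"
```

```text
clock: 29.65
position: [0.4459, 0.0509, 0.2626]
ee_rot: [0.77, 0.638, -0.0, -0.002]
ft_force: [-0.4, 0.2, -2.5]
grip_width: 0.555
clock: 29.9
position: [0.4453, 0.0495, 0.262]
ee_rot: [0.772, 0.636, -0.001, -0.002]
ft_force: [-0.1, -0.2, -1.8]
grip_width: 0.557
clk 29.9 d [-0.0006 -0.0195 -0.098 ] rot [-0.001 -0.004 -0.   ] F [-0.1 -0.2 -1.8] w 0.557
```

```bash
python3 -m jog '[[[0,-0.0195,0],[0,-0.004,0],20],[[0,0,-0.04],[0,0,0],20],[[0,0,-0.03],[0,0,0],20],[[0,0,0],[0,0,0],20]]'; python3 -c "
from h import *
err(.4447,.030,.164)"
```

```text
clock: 30.4
position: [0.4454, 0.0356, 0.1903]
ee_rot: [0.768, 0.64, 0.001, -0.001]
ft_force: [-0.1, 0.6, -1.7]
grip_width: 0.559
clk 30.4 d [-0.0007 -0.0056 -0.0263] rot [-0.004  0.    -0.011] F [-0.1  0.6 -1.7] w 0.559
```

```bash
python3 -m jog '[[[-0.001,-0.006,-0.01],[-0.004,0,-0.01],20],[[-0.001,0,-0.008],[0,0,0],20],[[0,0,0],[0,0,0],20]]'; python3 -c "
from h import *
err(.4447,.030,.164)"
```

```text
clock: 30.78
position: [0.4444, 0.0308, 0.1734]
ee_rot: [0.771, 0.637, 0.001, 0.001]
ft_force: [0.5, -0.3, -2.2]
grip_width: 0.554
clk 30.77 d [ 0.0003 -0.0008 -0.0094] rot [ 0.     0.003 -0.002] F [ 0.5 -0.3 -2.2] w 0.554
```

```bash
python3 -m jog '[[[0,-0.0008,-0.007],[0,0.003,0],20],[[0,0,0],[0,0,0],20]]'; python3 -m jog '[[[0,0,-0.002],[0,0,0],20]]'; python3 -m jog '[[[0,0,-0.002],[0,0,0],20]]'; python3 -c "
from h import *
err(.4447,.030,.164)"
```

```text
clock: 31.02
position: [0.4448, 0.0297, 0.1666]
ee_rot: [0.771, 0.637, -0.0, 0.001]
ft_force: [-0.3, 0.4, -2.1]
grip_width: 0.551
clock: 31.15
position: [0.445, 0.0297, 0.1647]
ee_rot: [0.771, 0.637, 0.0, 0.001]
ft_force: [-0.1, -0.2, -2.6]
grip_width: 0.552
clock: 31.28
position: [0.4457, 0.0297, 0.1637]
ee_rot: [0.771, 0.637, 0.0, 0.001]
ft_force: [-8.7, -2.1, 31.5]
grip_width: 0.556
clk 31.27 d [-0.001   0.0003  0.0003] rot [ 0.001  0.002 -0.002] F [-8.7 -2.1 31.5] w 0.556
```

The bottle is down, with contact force at the expected height. I release and go for the mill.

```bash
python3 -m jog '[[[0,0,0],[0,0,0],20],[[0,0,0],[0,0,0],70],[[0,0,0],[0,0,0],100],[[0,0,0],[0,0,0],100],[[0,0,0],[0,0,0],100]]';python3 -m jog '[[[0,0,0.02],[0,0,0],100],[[0,0,0.05],[0,0,0],100],[[0,0,0.06],[0,0,0],100],[[0,0.03,0.03],[0,0,0],100],[[0,0.06,0],[0,0,0],100]]';python3 -m jog '[[[0.01,0.06,0],[0,0,0],100],[[0.01,0.06,0],[0,0,0],100],[[0.01,0.04,0],[0,0,0],100],[[0,0,0],[0,0,0],100]]'
python3 - <<'E'
from h import *
err(.4814,.3365,.152)
p,d,m=grab('wrist','w11.png');P=cloud(m,d);Z=P[...,2]
q=P[(Z>.141)&(Z<.185)&(np.hypot(P[...,0]-.4816,P[...,1]-.3365)<.04)]
for z in (.15,.158,.164): print('mill',circ(q[abs(q[:,2]-z)<.004]))
p,d,m=grab('scene','s11.png')
E
```

```text
clock: 31.9
position: [0.4463, 0.0298, 0.1642]
ee_rot: [0.771, 0.637, 0.001, 0.002]
ft_force: [-0.6, -0.2, 0.6]
grip_width: 0.999
clock: 32.52
position: [0.446, 0.1183, 0.3287]
ee_rot: [0.773, 0.634, 0.001, 0.0]
ft_force: [0.4, 1.0, 0.6]
grip_width: 0.999
clock: 33.02
position: [0.4325, 0.2516, 0.3428]
ee_rot: [0.774, 0.633, 0.026, 0.003]
ft_force: [0.1, -0.5, 0.5]
grip_width: 0.996
clk 33.02 d [ 0.0489  0.0849 -0.1908] rot [-0.029  0.044  0.008] F [ 0.1 -0.5  0.5] w 0.996
mill (array([0.4815, 0.3368]), 0.0246)
mill (array([0.4814, 0.3367]), 0.0226)
mill (array([0.4812, 0.3366]), 0.0189)
```

View pics/s11.png

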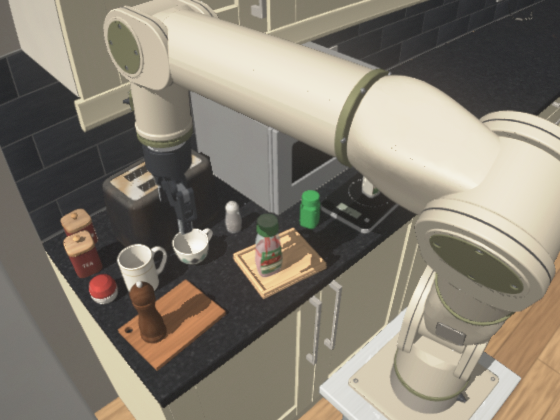

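View pics/w11.png

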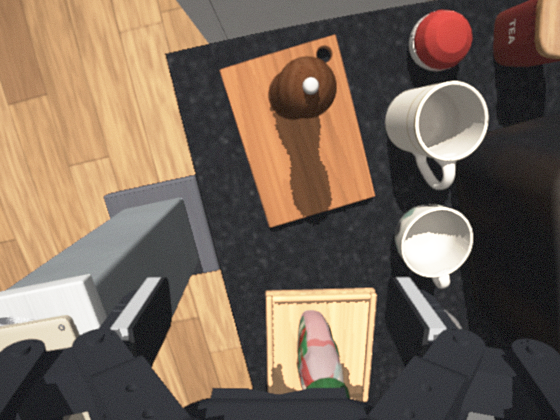

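The bottle is back and upright in the tray, and the mill is unmoved. The last move slid back in x and tilted, so I check the joints.

```bash
python3 -c "
from h import *
o=sensors.get_obs();print(o['joint_pos'].round(3),o['joint_velocities'].round(3),o['tau'].round(1))"; python3 -m jog '[[[0.02,0.01,0],[-0.02,0.03,0],100],[[0,0,0],[0,0,0],100]]'; python3 -c "
from h import *
o=sensors.get_obs();print(o['joint_pos'].round(3));err(.4814,.3365,.152)"
```

```text
[ 1.34  -0.5   -1.469  1.62  -0.519  1.53  -0.319] [0.015 0.003 0.002 0.011 0.003 0.    0.004] [ -1.   27.   18.9 -36.2  -0.2  -0.2  -0.1]
clock: 33.38
position: [0.4305, 0.2456, 0.347]
ee_rot: [0.775, 0.632, 0.018, 0.003]
ft_force: [-0.2, 0.3, 0.2]
grip_width: 0.998
[ 1.349 -0.5   -1.469  1.608 -0.511  1.554 -0.318]
clk 33.38 d [ 0.0509  0.0909 -0.195 ] rot [-0.018  0.031  0.011] F [-0.2  0.3  0.2] w 0.998
```

Joints 2 and 3 sit on their limits because the elbow has drifted. I back off towards the middle and watch the joints.

```bash
python3 -m jog '[[[0,-0.05,0],[0,0,0],100],[[0,-0.05,0],[0,0,0],100],[[0,-0.05,0],[0,0,0],100],[[0,-0.05,0],[0,0,0],100],[[0,0,0],[0,0,0],100]]'; python3 -c "
from h import *
o=sensors.get_obs();print(o['joint_pos'].round(3));err(.4814,.3365,.152)"
```

```text
clock: 34.0
position: [0.4296, 0.0379, 0.3458]
ee_rot: [0.776, 0.631, 0.017, 0.003]
ft_force: [0.0, 1.8, -1.0]
grip_width: 1.002
[ 1.317 -0.34  -1.177  1.746 -0.335  1.506 -0.03 ]
clk 34.0 d [ 0.0518  0.2986 -0.1938] rot [-0.017  0.03   0.013] F [ 0.   1.8 -1. ] w 1.002
```

Let me fit a simple kinematic model to the joint and pose samples that I have. With it I can plan how to unwind the elbow.

```bash
cat > kin.py <<'E'
import numpy as np, itertools
from scipy.optimize import least_squares
from scipy.spatial.transform import Rotation as Ro
S=[([1.24339427,.33271591,-.06472275,1.46076777,.02160096,1.34988874,-.0885397],[.18749753,-.59593021,.24969623],[.988409,.151811,-.0001,-.00053]),
([.101,.504,-1.008,1.664,.454,1.21,-1.207],[.4802,.3358,.1519],[.774,.633,.009,-.001]),
([1.34,-.5,-1.469,1.62,-.519,1.53,-.319],[.4325,.2516,.3428],[.774,.633,.026,.003]),
([1.349,-.5,-1.469,1.608,-.511,1.554,-.318],[.4305,.2456,.347],[.775,.632,.018,.003]),
([1.317,-.34,-1.177,1.746,-.335,1.506,-.03],[.4296,.0379,.3458],[.776,.631,.017,.003])]
def fk(q,th,sg):
    h,L1,L2,L3,a1,a2,a3,y0=th
    R=Ro.identity(); p=np.array([0,0,h])
    R=R*Ro.from_euler('z',sg[0]*q[0])*Ro.from_euler('y',q[1]); p=p+R.apply([0,0,L1])
    R=R*Ro.from_euler('z',sg[1]*q[2]); p=p+R.apply([a1,0,0])
    R=R*Ro.from_euler('y',q[3]); p=p+R.apply([a2,0,L2])
    R=R*Ro.from_euler('z',sg[2]*q[4])*Ro.from_euler('y',q[5]); p=p+R.apply([a3,0,L3])
    R=R*Ro.from_euler('z',sg[3]*q[6]+y0)
    return p,R
def res(th,sg):
    e=[]
    for q,p,r in S:
        P,R=fk(q,th,sg); e+=list(P-p); e+=list(.3*(R.inv()*Ro.from_quat(r)).as_rotvec())
    return np.array(e)
def fit():
    best=None
    for sg in itertools.product([-1,1],repeat=4):
        for y0 in (0,1.57,3.14,-1.57):
            s=least_squares(res,[.4,.4,.4,.2,0,0,0,y0],args=(sg,))
            if best is None or s.cost<best[0]: best=(s.cost,sg,s.x,s.fun)
    return best
if __name__=='__main__':
    b=fit(); print(b[0],b[1],b[2].round(4)); print(b[3].reshape(-1,6).round(4))
    np.save('kin.npy',np.r_[b[2],b[1]])
E
python3 kin.py
```

```text
0.0019567301150427694 (-1, -1, -1, -1) [-0.5032  0.4511  0.5677 -0.4524 -0.0054  0.0028  0.0697  1.5707]
[[ 0.0434  0.0142 -0.0001 -0.      0.      0.    ]
 [-0.0252  0.0255 -0.0018  0.0001  0.0006  0.0005]
 [-0.0122  0.0032 -0.0012 -0.0001  0.0004 -0.0005]
 [-0.0026  0.0124  0.0018 -0.0001  0.0002 -0.0002]
 [ 0.0037  0.014   0.0014 -0.0001  0.      0.0002]]
```

Orientation fits exactly, but position needs link offsets. I collect samples while moving back to the right, which also retraces the drift.

```bash
cat > samp.py <<'E'
from h import *
import json
o=sensors.get_obs(); open('samp.jsonl','a').write(json.dumps([list(map(float,o[k])) for k in('joint_pos','position','ee_rot')])+'\n')
print(o['joint_pos'].round(3),o['position'].round(3),round(o['clock'],2))
E
python3 samp.py
python3 -m jog '[[[0,-0.05,0],[-0.01,0.02,0],100],[[0.01,-0.05,0],[0,0,0],100]]'; python3 samp.py
python3 -m jog '[[[0,-0.05,0],[0,0,0],100],[[0,-0.05,0.02],[0,0,0],100]]'; python3 samp.py
python3 -m jog '[[[0,-0.05,0.03],[0,0,0],100],[[0,-0.05,0.0],[0,0,0],100]]'; python3 samp.py
python3 -m jog '[[[-0.02,-0.05,0],[0,0,0],100],[[-0.04,-0.05,-0.03],[0,0,0],100]]'; python3 samp.py
python3 -m jog '[[[-0.05,-0.02,0],[0,0,-0.15],100],[[-0.05,-0.02,0],[0,0,-0.15],100]]'; python3 samp.py
```

```text
[ 1.317 -0.34  -1.177  1.746 -0.335  1.506 -0.03 ] [0.43  0.038 0.346] 34.0
clock: 34.25
position: [0.44, -0.0608, 0.346]
ee_rot: [0.774, 0.633, 0.005, 0.002]
ft_force: [0.7, 0.3, -0.7]
grip_width: 1.005
[ 1.434 -0.181 -1.211  1.704 -0.175  1.494  0.041] [ 0.44  -0.061  0.346] 34.25
clock: 34.5
position: [0.44, -0.1627, 0.3657]
ee_rot: [0.773, 0.634, 0.005, 0.001]
ft_force: [0.7, 1.7, 0.5]
grip_width: 0.999
[ 1.5   -0.019 -1.193  1.613 -0.024  1.528  0.11 ] [ 0.44  -0.163  0.366] 34.5
clock: 34.75
position: [0.4402, -0.2658, 0.3979]
ee_rot: [0.774, 0.634, 0.005, 0.002]
ft_force: [0.1, -0.1, 0.8]
grip_width: 0.998
[ 1.491  0.172 -1.159  1.448  0.152  1.614  0.148] [ 0.44  -0.266  0.398] 34.75
clock: 35.0
position: [0.3862, -0.362, 0.3721]
ee_rot: [0.773, 0.635, 0.007, 0.003]
ft_force: [0.4, 0.1, -0.4]
grip_width: 1.003
[ 1.627  0.209 -1.098  1.467  0.174  1.568  0.345] [ 0.386 -0.362  0.372] 35.0
clock: 35.25
position: [0.2832, -0.4038, 0.3697]
ee_rot: [0.861, 0.509, 0.009, 0.002]
ft_force: [-0.3, 0.0, 0.5]
grip_width: 1.001
[ 1.858  0.068 -1.011  1.556  0.04   1.542  0.344] [ 0.283 -0.404  0.37 ] 35.25
```

```bash
cat > kin2.py <<'E'
import numpy as np, json
from scipy.spatial.transform import Rotation as Ro
import kin
S=[(np.array(a),np.array(b),np.array(c)) for a,b,c in kin.S]+[tuple(map(np.array,json.loads(l))) for l in open('samp.jsonl')]
def frames(q):
    R=[Ro.identity()]
    for i,ax in enumerate('zyzyzyz'): R.append(R[-1]*Ro.from_euler(ax,q[i]*(-1 if ax=='z' else 1)))
    return R
Y0=Ro.from_euler('z',1.5707)
def rows(q): 
    R=frames(q); return np.hstack([np.eye(3)[:, 2:]]+[R[i].as_matrix() for i in range(1,8)])
A=np.vstack([rows(q) for q,_,_ in S]); b=np.hstack([p for _,p,_ in S])
lam=1e-3; l=np.linalg.solve(A.T@A+lam**2*np.eye(A.shape[1]),A.T@b)
def fk(q): return rows(q)@l, frames(q)[-1]*Y0
def jac(q):
    J=np.zeros((6,7)); p0,R0=fk(q)
    for i in range(7):
        d=np.array(q,float); d[i]+=1e-5; p,R=fk(d); J[:3,i]=(p-p0)/1e-5; J[3:,i]=(R*R0.inv()).as_rotvec()/1e-5
    return J
if __name__=='__main__':
    print((A@l-b).reshape(-1,3).round(4)); print(l.round(3))
    for q,_,_ in S: 
        u,s,vt=np.linalg.svd(jac(q)); print(vt[-1].round(2)*np.sign(vt[-1][0]),s[-1].round(3))
    # predict min norm between samples
    ss=S[5:]
    for (q,p,r),(q2,p2,r2) in zip(ss,ss[1:]):
        x=q.copy(); n=50
        w=(Ro.from_quat(r2)*Ro.from_quat(r).inv()).as_rotvec()
        for _ in range(n): x=x+np.linalg.pinv(jac(x))@np.r_[(p2-p)/n,w/n]
        print('pred',x.round(3),'obs',q2.round(3))
E
python3 kin2.py
```

```text
[[-0.     -0.0001 -0.    ]
 [-0.0001 -0.      0.    ]
 [ 0.0002 -0.001  -0.0003]
 [-0.0001  0.0008  0.0004]
 [ 0.0001  0.0001 -0.0001]
 [ 0.0001  0.0003  0.    ]
 [-0.0001  0.0001  0.    ]
 [-0.0001  0.      0.    ]
 [-0.0001 -0.0001 -0.    ]
 [-0.0001 -0.0001 -0.    ]
 [ 0.      0.     -0.    ]]
[ 0.134 -0.003 -0.011  0.134  0.004 -0.011  0.224 -0.003 -0.01   0.224
 -0.001 -0.01   0.245  0.    -0.001  0.245 -0.004 -0.001  0.167  0.
 -0.     0.167]
[ 0.58  0.03 -0.75 -0.04  0.25  0.02 -0.18] 0.236
[ 0.42  0.3  -0.65 -0.02  0.44  0.17 -0.29] 0.209
[ 0.17 -0.55  0.33  0.   -0.55  0.23  0.46] 0.145
[ 0.17 -0.55  0.34  0.   -0.54  0.22  0.46] 0.145
[ 0.63 -0.41 -0.23 -0.   -0.42  0.12  0.43] 0.122
[ 0.63 -0.41 -0.22 -0.   -0.42  0.12  0.43] 0.122
[ 0.74 -0.27 -0.46 -0.01 -0.28  0.03  0.3 ] 0.095
[ 0.72  0.01 -0.69 -0.01  0.    0.    0.03] 0.098
[ 0.54  0.21 -0.75 -0.02  0.25  0.04 -0.19] 0.129
[ 0.53  0.22 -0.75 -0.02  0.27  0.05 -0.2 ] 0.146
[ 0.66  0.1  -0.73 -0.02  0.11  0.01 -0.07] 0.145
pred [ 1.427 -0.179 -1.207  1.704 -0.173  1.494  0.039] obs [ 1.434 -0.181 -1.211  1.704 -0.175  1.494  0.041]
pred [ 1.492 -0.02  -1.185  1.614 -0.025  1.528  0.111] obs [ 1.5   -0.019 -1.193  1.613 -0.024  1.528  0.11 ]
pred [ 1.482  0.168 -1.145  1.449  0.147  1.613  0.151] obs [ 1.491  0.172 -1.159  1.448  0.152  1.614  0.148]
pred [ 1.627  0.208 -1.097  1.468  0.172  1.567  0.346] obs [ 1.627  0.209 -1.098  1.467  0.174  1.568  0.345]
pred [ 1.844  0.065 -0.995  1.557  0.037  1.541  0.346] obs [ 1.858  0.068 -1.011  1.556  0.04   1.542  0.344]
```

The fit is good to 1 mm, and the min-norm prediction matches the observed joints. I use it to plan waypoints that unwind the elbow and still reach the mill.

```bash
cat > plan.py <<'E'
import numpy as np, sys
from kin2 import *
from h import sensors
lo=np.array([-2.6,-.5,-1.47,.16,-1.27,.06,-2.6]);hi=np.array([2.6,2.12,1.34,2.42,4.41,2.06,2.6])
def dq(q):
    # analytic-ish jac using frames
    R=frames(q); M=[r.as_matrix() for r in R]
    axes=[M[0][:,2]*-1,M[1][:,1],M[2][:,2]*-1,M[3][:,1],M[4][:,2]*-1,M[5][:,1],M[6][:,2]*-1]
    seg=[M[i]@l[1+3*(i-1):4+3*(i-1)] for i in range(1,8)]
    J=np.zeros((6,7))
    for i in range(7):
        J[:3,i]=np.cross(axes[i],sum(seg[i:])); J[3:,i]=axes[i]
    return J
def yawR(a):
    yv=np.array([np.cos(a),np.sin(a),0]); zv=np.array([0,0,-1.]); return Ro.from_matrix(np.c_[np.cross(yv,zv),yv,zv])
def go(q,p,yaw_delta,step=.02):
    # straight move with yaw change
    p0,R0=fk(q); n=max(1,int(np.ceil(max(np.linalg.norm(p-p0)/step,abs(yaw_delta)/.1))))
    mg=9
    for k in range(n):
        pc,Rc=fk(q); tgt=p0+(p-p0)*(k+1)/n
        q=q+np.linalg.pinv(dq(q))@np.r_[tgt-pc,0,0,yaw_delta/n]
        mg=min(mg,(q-lo).min(),(hi-q).min())
    return q,mg
def elbow(q):
    R=frames(q); e=np.array([0,0,l[0]]); 
    for i in range(1,4): e=e+R[i].apply(l[1+3*(i-1):4+3*(i-1)])
    return e
if __name__=='__main__':
    rng=np.random.default_rng(int(sys.argv[1]) if len(sys.argv)>1 else 0)
    o=sensors.get_obs(); q0=o['joint_pos']; R=Ro.from_quat(o['ee_rot']).as_matrix(); y0=np.arctan2(R[1,1],R[0,1]); print(y0)
    out=[]
    import time; t=time.time()
    while time.time()-t<100:
        n=rng.integers(1,4); W=[]; q=q0; yaw=y0; mg=9; ok=True
        for _ in range(n):
            p=np.array([rng.uniform(.25,.5),rng.uniform(-.5,.15),rng.uniform(.3,.5)])
            if np.hypot(*p[:2])<.4: ok=False;break
            ny=rng.uniform(-1.6,1.2); q,m=go(q,p,ny-yaw,.04); W.append((p.round(2),round(ny,2),q.round(2))); yaw=ny; mg=min(mg,m)
            if mg<.08: ok=False;break
        if not ok: continue
        fy=rng.uniform(-.5,.2)
        for p in ([.4814,.3365,.36],[.4814,.3365,.152],[.4814,.3365,.36],[.432,-.048,.36],[.432,-.048,.147],[.432,-.048,.36]):
            q,m=go(q,np.array(p),fy-yaw,.04); yaw=fy; mg=min(mg,m); W.append((p,round(fy,2),q.round(2)))
            if mg<.08: ok=False;break
        if ok: out.append((mg-.03*n,mg,W)); 
    out.sort(key=lambda a:-a[0]); print(len(out))
    for s,mg,W in out[:4]:
        print(round(mg,3)); [print('  ',w) for w in W]
E
python3 plan.py
```

```text
-0.5027899691149933
52
0.127
   (array([ 0.5 , -0.42,  0.45]), 0.87, array([ 1.21,  0.61, -1.15,  0.9 ,  0.56,  1.92,  1.2 ]))
   ([0.4814, 0.3365, 0.36], -0.25, array([ 0.19,  0.41, -1.18,  1.36,  0.37,  1.59, -1.23]))
   ([0.4814, 0.3365, 0.152], -0.25, array([ 0.17,  0.54, -1.1 ,  1.67,  0.5 ,  1.22, -1.31]))
   ([0.4814, 0.3365, 0.36], -0.25, array([ 0.2 ,  0.41, -1.19,  1.36,  0.36,  1.59, -1.21]))
   ([0.432, -0.048, 0.36], -0.25, array([ 1.14, -0.16, -0.96,  1.7 , -0.17,  1.53, -0.09]))
   ([0.432, -0.048, 0.147], -0.25, array([ 1.1 ,  0.07, -1.07,  2.03,  0.03,  1.06, -0.25]))
   ([0.432, -0.048, 0.36], -0.25, array([ 1.17, -0.17, -0.97,  1.71, -0.19,  1.52, -0.04]))
0.186
   (array([ 0.49, -0.22,  0.46]), 0.54, array([ 1.33,  0.31, -1.27,  1.25,  0.28,  1.78,  0.66]))
   (array([ 0.45, -0.04,  0.47]), -1.49, array([ 1.32, -0.09, -1.21,  1.42, -0.07,  1.74, -1.41]))
   (array([0.44, 0.13, 0.38]), 0.88, array([ 0.85, -0.08, -1.13,  1.6 , -0.1 ,  1.57,  0.59]))
   ([0.4814, 0.3365, 0.36], -0.11, array([ 0.15,  0.37, -1.11,  1.37,  0.35,  1.57, -1.05]))
   ([0.4814, 0.3365, 0.15
[... 1257 characters left out ...]
,  0.51, -0.81,  0.99,  0.35,  1.76, -0.1 ]))
   (array([ 0.5 , -0.29,  0.44]), 0.94, array([ 1.27,  0.41, -1.19,  1.19,  0.38,  1.79,  1.12]))
   ([0.4814, 0.3365, 0.36], -0.42, array([ 0.16,  0.41, -1.15,  1.35,  0.37,  1.6 , -1.37]))
   ([0.4814, 0.3365, 0.152], -0.42, array([ 0.14,  0.54, -1.07,  1.66,  0.49,  1.23, -1.46]))
   ([0.4814, 0.3365, 0.36], -0.42, array([ 0.17,  0.41, -1.15,  1.35,  0.36,  1.6 , -1.36]))
   ([0.432, -0.048, 0.36], -0.42, array([ 1.05, -0.15, -0.9 ,  1.7 , -0.14,  1.53, -0.27]))
   ([0.432, -0.048, 0.147], -0.42, array([ 1.01,  0.07, -0.99,  2.03,  0.04,  1.07, -0.42]))
   ([0.432, -0.048, 0.36], -0.42, array([ 1.08, -0.15, -0.91,  1.71, -0.15,  1.52, -0.24]))
```

```bash
python3 - <<'E'
from plan import *
o=sensors.get_obs(); q0=o['joint_pos']; y0=-.503
for wx in (.42,.45,.47):
  for wy in (-.2,-.3,-.4):
    for wz in (.36,.42):
      for wyaw in (1.0,1.3,1.6):
        for fy in (-.2,-.5):
          q=q0;yaw=y0;mg=9;L=[]
          for p,ny in (([wx,wy,wz],wyaw),([.4814,.3365,.36],fy),([.4814,.3365,.152],fy),([.4814,.3365,.36],fy),([.432,-.048,.36],fy),([.432,-.048,.147],fy)):
            q,m=go(q,np.array(p),ny-yaw,.04);yaw=ny;mg=min(mg,m);L.append(q.round(2))
          if mg>.15: print(wx,wy,wz,wyaw,fy,round(mg,3),L[0],L[2])
E
sed -e 's/rng.uniform(.25,.5),/rng.uniform(.25,.455),/' -e 's/rng.uniform(.3,.5)\]/rng.uniform(.3,.42)]/' -e 's/rng.integers(1,4)/rng.integers(1,5)/' -e 's/<100/<200/' -e 's/out\[:4\]/out[:5]/' plan.py > plan2.py; (python3 plan2.py 1 > o1 & python3 plan2.py 2 > o2 & python3 plan2.py 3 >o3; wait); head -30 o1 o2 o3
```

```text
==> o1 <==
-0.5027899691149933
4
0.136
   (array([ 0.43, -0.02,  0.42]), 0.37, array([ 1.57, -0.36, -1.23,  1.58, -0.36,  1.68,  0.7 ]))
   (array([ 0.36, -0.33,  0.3 ]), 0.96, array([ 1.62,  0.1 , -1.  ,  1.68,  0.08,  1.43,  1.57]))
   (array([ 0.45, -0.49,  0.36]), 0.21, array([ 1.24,  0.53, -0.8 ,  1.08,  0.36,  1.69,  0.75]))
   ([0.4814, 0.3365, 0.36], 0.17, array([ 0.17,  0.44, -1.18,  1.33,  0.37,  1.63, -0.81]))
   ([0.4814, 0.3365, 0.152], 0.17, array([ 0.16,  0.58, -1.1 ,  1.63,  0.49,  1.26, -0.87]))
   ([0.4814, 0.3365, 0.36], 0.17, array([ 0.18,  0.45, -1.19,  1.32,  0.37,  1.63, -0.79]))
   ([0.432, -0.048, 0.36], 0.17, array([ 1.21, -0.11, -1.07,  1.67, -0.12,  1.57,  0.29]))
   ([0.432, -0.048, 0.147], 0.17, array([ 1.13,  0.15, -1.15,  2.  ,  0.12,  1.12,  0.09]))
   ([0.432, -0.048, 0.36], 0.17, array([ 1.26, -0.12, -1.1 ,  1.67, -0.14,  1.56,  0.34]))
0.148
   (array([ 0.29, -0.42,  0.3 ]), 0.9, array([ 1.9 ,  0.23, -1.15,  1.61,  0.2 ,  1.46,  1.63]))
   (array([ 0.44, -0.44,  0.38]), -0.77, array([ 1.31,  0.39, -0.85,  1.22,  0.28,  1.64, -0.24]))
   (array([0.4
[... 1704 characters left out ...]
,  0.39, -1.13,  1.36,  0.35,  1.59, -1.24]))
   ([0.4814, 0.3365, 0.152], -0.28, array([ 0.13,  0.52, -1.05,  1.66,  0.48,  1.22, -1.33]))
   ([0.4814, 0.3365, 0.36], -0.28, array([ 0.16,  0.39, -1.13,  1.36,  0.35,  1.59, -1.22]))
   ([0.432, -0.048, 0.36], -0.28, array([ 1.  , -0.15, -0.85,  1.71, -0.14,  1.52, -0.15]))
   ([0.432, -0.048, 0.147], -0.28, array([ 0.96,  0.05, -0.94,  2.04,  0.01,  1.05, -0.28]))
   ([0.432, -0.048, 0.36], -0.28, array([ 1.02, -0.15, -0.86,  1.71, -0.15,  1.51, -0.12]))

==> o3 <==
this script no longer has the robotException ignored in: <_io.TextIOWrapper mode='rw' encoding='UTF-8'>
Traceback (most recent call last):
BrokenPipeError: [Errno 32] Broken pipe
```

I follow the first short plan: waypoint (0.43,-0.02,0.42) at yaw 0.37, then (0.36,-0.33,0.30) at 0.96, then (0.45,-0.49,0.36) at 0.21, then the mill.

```bash
python3 -m jog '[[[0.018,0.048,0.006],[0,0,0.11],100],[[0.018,0.048,0.006],[0,0,0.11],100],[[0.018,0.048,0.006],[0,0,0.11],100],[[0.018,0.048,0.006],[0,0,0.11],100]]'; python3 -m jog '[[[0.018,0.048,0.006],[0,0,0.11],100],[[0.018,0.048,0.006],[0,0,0.11],100],[[0.018,0.048,0.006],[0,0,0.11],100],[[0.018,0.048,0.006],[0,0,0.11],100]]'; python3 samp.py; python3 -c "
from h import *
err(.36,-.33,.30,55)"
```

```text
clock: 35.75
position: [0.3508, -0.2118, 0.3932]
ee_rot: [0.731, 0.682, 0.011, -0.001]
ft_force: [0.3, -0.5, 0.9]
grip_width: 0.997
clock: 36.25
position: [0.4251, -0.0109, 0.4174]
ee_rot: [0.558, 0.83, 0.008, -0.003]
ft_force: [0.6, -1.5, 0.7]
grip_width: 1.0
[ 1.567 -0.402 -1.187  1.593 -0.392  1.699  0.744] [ 0.425 -0.011  0.417] 36.25
clk 36.25 d [-0.0651 -0.3191 -0.1174] rot [-0.018 -0.     0.574] F [ 0.6 -1.5  0.7] w 1.0
```

```bash
python3 -m jog '[[[-0.009,-0.046,-0.017],[0,0,0.085],100],[[-0.009,-0.046,-0.017],[0,0,0.085],100],[[-0.009,-0.046,-0.017],[0,0,0.085],100],[[-0.009,-0.046,-0.017],[0,0,0.085],100]]'; python3 -m jog '[[[-0.01,-0.046,-0.017],[-0.015,0,0.085],100],[[-0.01,-0.046,-0.017],[0,0,0.085],100],[[-0.01,-0.046,-0.017],[0,0,0.085],100]]'; python3 samp.py; python3 -c "
from h import *
err(.45,-.49,.36,12)"
```

```text
clock: 36.75
position: [0.3923, -0.19, 0.3494]
ee_rot: [0.396, 0.918, 0.005, -0.001]
ft_force: [0.2, -0.4, 0.1]
grip_width: 0.999
clock: 37.12
position: [0.3618, -0.3314, 0.2969]
ee_rot: [0.272, 0.962, -0.002, 0.003]
ft_force: [0.3, -0.5, 1.7]
grip_width: 0.997
[ 1.616  0.083 -1.003  1.696  0.074  1.395  1.623] [ 0.362 -0.331  0.297] 37.12
clk 37.12 d [ 0.0882 -0.1586  0.0631] rot [ 0.007  0.001 -0.811] F [ 0.3 -0.5  1.7] w 0.997
```

Joints match the prediction. I go to the third waypoint, then replan the last leg from there.

```bash
python3 -m jog '[[[0.017,-0.032,0.013],[0,0,-0.162],100],[[0.017,-0.032,0.013],[0,0,-0.162],100],[[0.018,-0.032,0.013],[0,0,-0.162],100],[[0.018,-0.032,0.013],[0,0,-0.162],100],[[0.018,-0.032,0.012],[0,0,-0.162],100]]'; python3 samp.py
python3 - <<'E'
from plan import *
o=sensors.get_obs(); q0=o['joint_pos']; R=Ro.from_quat(o['ee_rot']).as_matrix(); y0=np.arctan2(R[1,1],R[0,1]); print(o['position'],y0)
for fy in (.3,.17,0,-.2,-.4):
    q=q0;yaw=y0;mg=9
    for p in ([.4814,.3365,.36],[.4814,.3365,.152],[.4814,.3365,.36],[.432,-.048,.36],[.432,-.048,.147]):
        q,m=go(q,np.array(p),fy-yaw,.03);yaw=fy;mg=min(mg,m); print(fy,q.round(2),round(mg,3))
E
```

```text
clock: 37.75
position: [0.449, -0.4982, 0.3593]
ee_rot: [0.64, 0.768, -0.0, -0.001]
ft_force: [-0.3, -0.0, 1.2]
grip_width: 1.001
[ 1.259  0.521 -0.804  1.094  0.369  1.664  0.743] [ 0.449 -0.498  0.359] 37.75
[ 0.44897864 -0.49823161  0.35934351] 0.18194090389283815
0.3 [ 0.16  0.46 -1.2   1.32  0.42  1.65 -0.69] 0.171
0.3 [ 0.15  0.59 -1.12  1.63  0.54  1.29 -0.77] 0.171
0.3 [ 0.17  0.46 -1.2   1.32  0.41  1.65 -0.67] 0.171
0.3 [ 1.21 -0.15 -1.07  1.68 -0.12  1.54  0.44] 0.106
0.3 [ 1.14  0.13 -1.17  2.01  0.13  1.1   0.21] 0.106
0.17 [ 0.16  0.45 -1.19  1.32  0.41  1.65 -0.81] 0.178
0.17 [ 0.15  0.59 -1.11  1.63  0.53  1.28 -0.9 ] 0.178
0.17 [ 0.17  0.45 -1.2   1.32  0.41  1.65 -0.8 ] 0.178
0.17 [ 1.19 -0.14 -1.05  1.69 -0.12  1.54  0.31] 0.126
0.17 [ 1.12  0.12 -1.15  2.01  0.13  1.1   0.09] 0.126
0 [ 0.16  0.45 -1.18  1.33  0.4   1.64 -0.98] 0.186
0 [ 0.15  0.58 -1.1   1.63  0.52  1.28 -1.06] 0.186
0 [ 0.16  0.45 -1.19  1.32  0.4   1.65 -0.97] 0.186
0 [ 1.16 -0.14 -1.03  1.69 -0.11  1.54  0.13] 0.151
0 [ 1.1   0.12 -1.12  2.01  0.11  1.09 -0.08] 0.151
-0.2 [ 0.15  0.44 -1.18  1.33  0.4   1.64 -1.17] 0.196
-0.2 [ 0.14  0.57 -1.09  1.63  0.51  1.27 -1.26] 0.196
-0.2 [ 0.16  0.44 -1.18  1.32  0.39  1.64 -1.16] 0.196
-0.2 [ 1.14 -0.13 -1.    1.69 -0.11  1.54 -0.07] 0.175
-0.2 [ 1.07  0.11 -1.09  2.01  0.1   1.09 -0.27] 0.175
-0.4 [ 0.15  0.43 -1.17  1.33  0.39  1.63 -1.37] 0.205
-0.4 [ 0.14  0.57 -1.09  1.64  0.51  1.27 -1.45] 0.205
-0.4 [ 0.16  0.44 -1.17  1.33  0.38  1.64 -1.35] 0.205
-0.4 [ 1.11 -0.13 -0.98  1.69 -0.11  1.54 -0.27] 0.196
-0.4 [ 1.05  0.1  -1.06  2.01  0.09  1.09 -0.46] 0.196
```

All on track. I make the straight leg to the mill with yaw easing to -0.19.

```bash
for i in 1; do python3 -m jog '[[[0.002,0.052,0],[0,0,-0.023],100],[[0.002,0.052,0],[0,0,-0.023],100],[[0.002,0.052,0],[0,0,-0.023],100],[[0.002,0.052,0],[0,0,-0.023],100],[[0.002,0.052,0],[0,0,-0.023],100]]'; done; python3 samp.py; python3 -m jog '[[[0.002,0.052,0],[0,0,-0.023],100],[[0.002,0.052,0],[0,0,-0.023],100],[[0.002,0.052,0],[0,0,-0.023],100],[[0.002,0.052,0],[0,0,-0.023],100],[[0.002,0.052,0],[0,0,-0.023],100]]'; python3 samp.py; python3 -c "
from h import *
err(.4814,.3365,.36)"
```

```text
clock: 38.38
position: [0.4604, -0.2375, 0.3543]
ee_rot: [0.689, 0.725, 0.005, -0.003]
ft_force: [0.7, -0.2, 0.9]
grip_width: 1.0
[ 1.255  0.151 -0.948  1.524  0.11   1.53   0.359] [ 0.46  -0.238  0.354] 38.38
clock: 39.0
position: [0.4696, 0.0329, 0.3548]
ee_rot: [0.731, 0.682, 0.006, -0.002]
ft_force: [1.2, -0.5, -0.1]
grip_width: 1.006
[ 1.048 -0.007 -1.174  1.631 -0.016  1.507 -0.194] [0.47  0.033 0.355] 39.0
clk 39.0 d [0.0118 0.3036 0.0052] rot [-0.01   0.006 -0.123] F [ 1.2 -0.5 -0.1] w 1.006
```

```bash
python3 -m jog '[[[0.002,0.05,0],[-0.01,0.006,-0.02],100],[[0.002,0.052,0],[0,0,-0.02],100],[[0.002,0.052,0],[0,0,-0.02],100]]'; python3 samp.py; python3 -m jog '[[[0.002,0.052,0],[0,0,-0.023],100],[[0.002,0.052,0],[0,0,-0.023],100],[[0.002,0.03,0],[0,0,-0.023],100],[[0,0,0],[0,0,0],100]]'; python3 samp.py; python3 -c "
from h import *
err(.4814,.3365,.152)"
```

```text
clock: 39.38
position: [0.475, 0.1919, 0.3559]
ee_rot: [0.753, 0.658, 0.0, 0.001]
ft_force: [1.3, -1.1, 1.3]
grip_width: 1.0
[ 0.666  0.229 -1.305  1.53   0.224  1.55  -0.771] [0.475 0.192 0.356] 39.38
clock: 39.88
position: [0.4787, 0.3349, 0.3553]
ee_rot: [0.775, 0.632, -0.0, -0.001]
ft_force: [-0.4, -0.7, -0.2]
grip_width: 1.004
[ 0.183  0.436 -1.203  1.352  0.403  1.619 -1.166] [0.479 0.335 0.355] 39.88
clk 39.88 d [ 0.0027  0.0016 -0.2033] rot [-0.002 -0.002  0.009] F [-0.4 -0.7 -0.2] w 1.004
```

Recovered: the hand is straight above the mill with healthy joints. I descend.

```bash
python3 -m jog '[[[0.002,0.002,-0.05],[0,0,0],100],[[0,0,-0.05],[0,0,0],100],[[0,0,-0.03],[0,0,0],100],[[0,0,0],[0,0,0],100]]'; python3 -c "
from h import *
err(.4814,.3365,.151)"
```

```text
clock: 40.38
position: [0.4816, 0.3338, 0.2231]
ee_rot: [0.776, 0.631, 0.001, -0.002]
ft_force: [-0.0, -0.3, 1.2]
grip_width: 1.0
clk 40.38 d [-0.0002  0.0027 -0.0721] rot [-0.003 -0.001  0.012] F [-0.  -0.3  1.2] w 1.0
```

```bash
python3 -m jog '[[[0,0.003,-0.03],[-0.003,0,0],100],[[-0.001,0.001,-0.03],[0,0,0],100],[[0,0,0],[0,0,0],100]]'; python3 -c "
from h import *
err(.4814,.3365,.151)"
```

```text
clock: 40.75
position: [0.4835, 0.3369, 0.1674]
ee_rot: [0.777, 0.63, 0.002, 0.0]
ft_force: [0.3, 0.7, 0.7]
grip_width: 0.999
clk 40.75 d [-0.0021 -0.0004 -0.0164] rot [-0.003  0.004  0.017] F [0.3 0.7 0.7] w 0.999
```

```bash
python3 -m jog '[[[-0.0025,-0.0005,-0.014],[-0.003,0.004,0],100],[[0,0,-0.002],[0,0,0],100],[[0,0,0],[0,0,0],100]]'; python3 -c "
from h import *
err(.4814,.3365,.151)";python3 -m jog '[[[0,0,0],[0,0,0],60],[[0,0,0],[0,0,0],40],[[0,0,0],[0,0,0],20],[[0,0,0],[0,0,0],20],[[0,0,0],[0,0,0],20]]' 35; python3 -c "
from h import *
err(.4814,.3365,.151)"
```

```text
clock: 41.12
position: [0.4826, 0.337, 0.1548]
ee_rot: [0.777, 0.629, 0.002, 0.0]
ft_force: [0.7, 0.2, 0.3]
grip_width: 1.001
clk 41.12 d [-0.0012 -0.0005 -0.0038] rot [-0.002  0.003  0.018] F [0.7 0.2 0.3] w 1.001
clock: 41.75
position: [0.483, 0.3376, 0.1562]
ee_rot: [0.777, 0.629, 0.003, 0.0]
ft_force: [0.1, -0.3, 0.8]
grip_width: 0.548
clk 41.75 d [-0.0016 -0.0011 -0.0052] rot [-0.003  0.005  0.018] F [ 0.1 -0.3  0.8] w 0.548
```

The grip is about 4 mm above the head's widest part, so I reopen and regrip lower.

```bash
python3 -m jog '[[[0,0,0],[0,0,0],70],[[0,0,0],[0,0,0],90],[[-0.001,-0.001,-0.006],[-0.003,0.005,0],90],[[0,0,0],[0,0,0],90]]'; python3 -c "
from h import *
err(.482,.337,.150)"; python3 -m jog '[[[0,0,0],[0,0,0],60],[[0,0,0],[0,0,0],40],[[0,0,0],[0,0,0],20],[[0,0,0],[0,0,0],20],[[0,0,0],[0,0,0],20]]' 35; python3 -c "
from h import *
err(.482,.337,.150)"
```

```text
clock: 42.25
position: [0.4818, 0.3362, 0.1492]
ee_rot: [0.777, 0.629, -0.001, -0.0]
ft_force: [-0.6, -0.4, 0.6]
grip_width: 0.899
clk 42.25 d [0.0002 0.0008 0.0008] rot [ 0.    -0.001  0.018] F [-0.6 -0.4  0.6] w 0.899
clock: 42.88
position: [0.4819, 0.3364, 0.1496]
ee_rot: [0.777, 0.629, -0.0, -0.0]
ft_force: [-0.4, 0.1, 0.4]
grip_width: 0.547
clk 42.88 d [0.0001 0.0006 0.0004] rot [ 0.    -0.001  0.018] F [-0.4  0.1  0.4] w 0.547
```

```bash
python3 -m jog '[[[0,0,0.02],[0,0,0],20],[[0,0,0.05],[0,0,0],20],[[0,0,0.06],[0,0,0],20],[[0,0,0.06],[0,0,0],20],[[0,0,0.02],[0,0,0],20]]'; python3 samp.py; python3 -m jog '[[[-0.005,-0.03,0],[0,0,0],20],[[-0.01,-0.05,0],[0,0,0],20],[[-0.01,-0.055,0],[0,0,0],20],[[-0.01,-0.055,0],[0,0,0],20],[[-0.01,-0.055,0],[0,0,0],20]]'; python3 -c "
from h import *
err(.432,-.048,.36)"; python3 samp.py
```

```text
clock: 43.5
position: [0.4791, 0.3352, 0.3691]
ee_rot: [0.777, 0.63, -0.001, -0.001]
ft_force: [-0.8, 0.5, -3.0]
grip_width: 0.545
[ 0.171  0.435 -1.2    1.321  0.402  1.649 -1.17 ] [0.479 0.335 0.369] 43.5
clock: 44.12
position: [0.437, 0.1277, 0.3784]
ee_rot: [0.772, 0.636, 0.001, -0.003]
ft_force: [-0.3, -1.6, -2.3]
grip_width: 0.551
clk 44.12 d [-0.005  -0.1757 -0.0184] rot [-0.006 -0.001  0.   ] F [-0.3 -1.6 -2.3] w 0.551
[ 1.058 -0.117 -1.295  1.611 -0.119  1.563 -0.427] [0.437 0.128 0.378] 44.12
```

```bash
python3 -m jog '[[[0,-0.05,0],[0,0,0],20],[[0,-0.05,0],[0,0,0],20],[[0,-0.045,0],[0,0,0],20],[[-0.003,-0.015,0],[0,0,0],20],[[0,0,0],[0,0,0],20]]'; python3 -c "
from h import *
err(.432,-.048,.146)
p,d,m=grab('wrist','w12.png')"; python3 samp.py
```

```text
clock: 44.75
position: [0.4317, -0.0379, 0.383]
ee_rot: [0.773, 0.634, -0.0, 0.003]
ft_force: [0.4, 1.1, -1.7]
grip_width: 0.546
clk 44.75 d [ 0.0003 -0.0101 -0.237 ] rot [0.005 0.004 0.005] F [ 0.4  1.1 -1.7] w 0.546
[ 1.127 -0.164 -0.991  1.655 -0.133  1.573 -0.054] [ 0.432 -0.037  0.383] 44.8
```

View pics/w12.png

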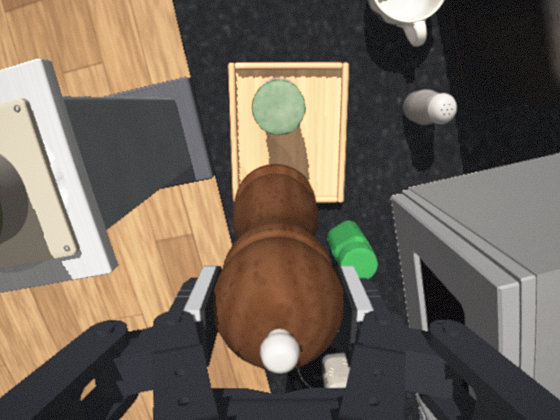

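The bottle stands in the tray with its cap at (278,106). The mill hangs straight. I descend to the mill's spot.

```bash
python3 -m jog '[[[0.001,-0.01,-0.02],[0.005,0.004,0],20],[[0,0,-0.05],[0,0,0],20],[[0,0,-0.06],[0,0,0],20],[[0,0,0],[0,0,0],20]]'; python3 -c "
from h import *
err(.4325,-.0482,.1456)"
```

```text
clock: 45.3
position: [0.4321, -0.0444, 0.2473]
ee_rot: [0.771, 0.637, -0.0, -0.0]
ft_force: [0.4, 0.9, -1.0]
grip_width: 0.546
clk 45.3 d [ 0.0004 -0.0038 -0.1017] rot [ 0.    -0.001 -0.003] F [ 0.4  0.9 -1. ] w 0.546
```

```bash
python3 -m jog '[[[0,-0.004,-0.03],[0,0,0],20],[[0,0,-0.03],[0,0,0],20],[[0,0,-0.015],[0,0,0],20],[[0,0,0],[0,0,0],20]]'; python3 -c "
from h import *
err(.4325,-.0482,.1456)"
```

```text
clock: 45.8
position: [0.4362, -0.0479, 0.1766]
ee_rot: [0.77, 0.638, 0.002, 0.002]
ft_force: [0.5, 1.0, -2.3]
grip_width: 0.549
clk 45.8 d [-0.0037 -0.0003 -0.031 ] rot [ 0.001  0.006 -0.005] F [ 0.5  1.  -2.3] w 0.549
```

```bash
python3 -m jog '[[[-0.004,0,-0.015],[0,0.006,0],20],[[-0.001,0,-0.008],[0,0,0],20],[[0,0,0],[0,0,0],20]]'; python3 -c "
from h import *
err(.4325,-.0482,.1456)"
```

```text
clock: 46.18
position: [0.4322, -0.0482, 0.1544]
ee_rot: [0.77, 0.638, 0.0, 0.002]
ft_force: [0.6, -1.0, -1.0]
grip_width: 0.548
clk 46.17 d [ 0.0003  0.     -0.0088] rot [ 0.002  0.002 -0.005] F [ 0.6 -1.  -1. ] w 0.548
```

```bash
python3 -m jog '[[[0,0,-0.006],[0,0.002,0],20],[[0,0,0],[0,0,0],20]]'; python3 -m jog '[[[0,0,-0.002],[0,0,0],20]]'; python3 -m jog '[[[0,0,-0.0015],[0,0,0],20]]'; python3 -c "
from h import *
err(.4325,-.0482,.1456)"
```

```text
clock: 46.42
position: [0.4325, -0.0483, 0.1483]
ee_rot: [0.77, 0.638, -0.001, 0.001]
ft_force: [0.8, -0.6, -2.5]
grip_width: 0.549
clock: 46.55
position: [0.4327, -0.0483, 0.1465]
ee_rot: [0.77, 0.638, -0.0, 0.001]
ft_force: [-0.3, 0.6, -3.4]
grip_width: 0.545
clock: 46.68
position: [0.433, -0.0485, 0.1454]
ee_rot: [0.77, 0.638, -0.0, 0.002]
ft_force: [-4.1, -0.9, 14.6]
grip_width: 0.55
clk 46.67 d [-0.0005  0.0003  0.0002] rot [ 0.003  0.002 -0.005] F [-4.1 -0.9 14.6] w 0.55
```

Contact. I release, retreat and do the final checks.

```bash
python3 -m jog '[[[0,0,0],[0,0,0],20],[[0,0,0],[0,0,0],70],[[0,0,0],[0,0,0],100],[[0,0,0],[0,0,0],100],[[0,0,0],[0,0,0],100]]';python3 -m jog '[[[0,0,0.02],[0,0,0],100],[[0,0,0.05],[0,0,0],100],[[0,0,0.06],[0,0,0],100],[[-0.01,-0.01,0.06],[0,0,0],100],[[-0.03,0,0.02],[0,0,0],100]]';python3 -m jog '[[[0,0,0],[0,0,0],100],[[0,0,0],[0,0,0],100]]'
python3 - <<'E'
from h import *
err(.432,-.048,.36)
p,d,m=grab('wrist','w13.png');P=cloud(m,d);X,Y,Z=np.moveaxis(P,2,0)
mk=(Z>.168)&(Z<.19)&(np.hypot(X-.4445,Y-.03)<.035); ct=big(mk); print('bottle',circ(plane(m,ct,.177)),np.median(Z[mk]),'start .4447 .0297')
q=P[(Z>.135)&(Z<.182)&(np.hypot(X-.432,Y+.048)<.04)]
for z in (.145,.155): print('mill',circ(q[abs(q[:,2]-z)<.004]),'start .4321 -.0479')
mk=(Z>.11)&(Z<.13)&(np.hypot(X-.462,Y+.3735)<.045)
if mk.sum()>50: print('jar',circ(plane(m,big(mk),.118)))
p,d,m=grab('scene','s13.png');p,d,m=grab('top','t13.png')
E
```

```text
clock: 47.3
position: [0.4337, -0.0485, 0.1459]
ee_rot: [0.77, 0.638, 0.0, 0.002]
ft_force: [0.4, -0.0, 1.1]
grip_width: 1.001
clock: 47.92
position: [0.3915, -0.0574, 0.3605]
ee_rot: [0.769, 0.639, 0.0, -0.0]
ft_force: [-0.1, -0.7, -0.7]
grip_width: 1.0
clock: 48.18
position: [0.3914, -0.0576, 0.3619]
ee_rot: [0.77, 0.639, 0.0, 0.002]
ft_force: [-0.1, 0.3, -0.8]
grip_width: 0.999
clk 48.17 d [ 0.0406  0.0096 -0.0019] rot [ 0.004  0.003 -0.007] F [-0.1  0.3 -0.8] w 0.999
bottle (array([0.4459, 0.029 ]), 0.0229) 0.178090893540913 start .4447 .0297
mill (array([ 0.4332, -0.0487]), 0.0246) start .4321 -.0479
mill (array([ 0.4329, -0.0485]), 0.0218) start .4321 -.0479
jar (array([ 0.4575, -0.355 ]), 0.0126)
```

View pics/w13.png

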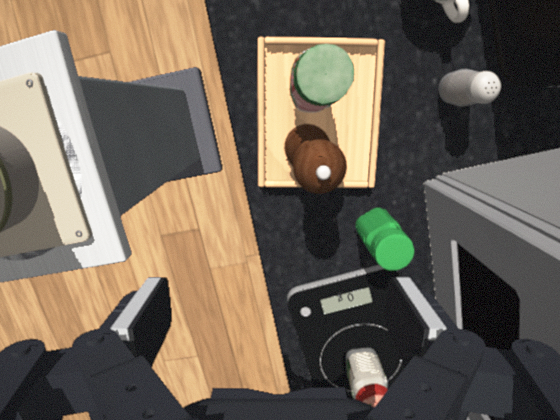

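View pics/s13.png

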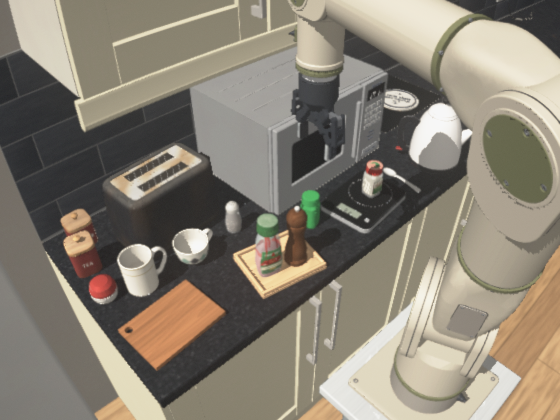

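The mill and bottle measure within 2 mm of their starting spots, and the jar stands on the ring at (373,180) in the scene view. In the last wrist view the hand cuts off the jar, so that circle fit (radius 12.6 mm, not 22.5) is invalid. The fit taken just after placing the jar was within 1 mm of the centre, and the scene view shows it still upright there. I hand in.

```bash
python3 -c "
from h import *
print(manip.hand_in())"
```

```text
the job is handed in; nothing more can be done
None
```

The job is done and handed in at about 48 s; `hand_in` gives no verdict. I stood the mill and then the bottle on the serving board and moved the jar to the middle of the scales' round plate. Then I put the bottle and the mill back in the tray.

**Jar:** right after I released it, the wrist camera put its cap within about 1 mm of the ring's centre, at the right height. A last jar fit from the wrist camera failed because the hand partly hid it: it gave a radius of 12.6 mm instead of about 22.5 mm. I didn't use that reading; the final scene picture shows the jar upright inside the ring.

**Mill and bottle:** after release, both measured within about 1.5 mm of their starting positions. For the mill this compares its head, not its foot. Both look upright.

**Bystanders:** the salt shaker, cup, mug and teaspoon look unmoved in the pictures; I did not measure them.

**Trouble on the way:** on the way back to fetch the mill, the elbow had drifted and joints 2 and 3 reached their range limits (read as -0.500 and -1.469). The gripper was empty and nothing was touched. I backed off, moved the elbow clear of its limits through three waypoints and carried on. My first grip on the mill there was also about 4 mm too high, so I regripped lower before lifting.

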